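Fit the crimping bar to the bag sealer

ROBOT

A 6-joint arm with a two-finger parallel gripper is mounted at the origin on the work surface. World frame = base frame: x ahead of the robot, y to its left, z up, the work surface at z = 0. Lengths are in m, angles in rad, forces in N, time in s.
With the tool pointing down it reaches from about 0.3 to 0.95 m from the base axis. Payload 3.1 kg.
Tool frame: the origin (TCP) lies between the finger pads; the fingertips stand ahead of it and the grasp point (between the pads) lies 5 mm behind it (tip_reach is the z of the fingertips in the tool frame, in m); z points along the fingers, y is the direction in which the jaws open and shut (so a half turn about z gives the same grasp; the last joint's range is limited). The gripper opens to 85 mm and grips with 20 to 120 N. Pads are 22 mm wide; open, the fingers measure 114 mm over their backs; the gripper's body (76 mm by 85 mm) begins 54 mm behind the grasp point. The pads swing forward as they close: fully open they stand 13 mm farther back than shut.
Start: joints at [-1.247, 0.308, 1.634, -0, 1.2, -0.07], TCP at [0.24, -0.577, 0.245] pointing down, gripper open.
Joint ranges: [-3.06, 3.06], [-0.79, 1.96], [0.05, 2.63], [-1.19, 4.34], [0.05, 2.64], [-2.94, 2.94]. Speed limits (rad/s): [2.79, 2.79, 3.14, 3.14, 3.14, 3.14].

INTERFACE

Orientations are given as a unit quaternion [x, y, z, w].
In Python, from workcell import * gives the robot as it stands.
- The arm moves only by the tool arm_command, never from a script. Its argument "plan" is a list that holds one entry, the list of rows, each a list of 5 numbers: the closure, from 0 (fully open) to 1 (shut), then the shift along the world's x, y, z in cm, then the turn about the world's z in rad. A call has 1 to 20 rows; each row is the pose to reach, as a shift and turn from the pose commanded when the call began; what a row does not reach only later rows make up. A row lasts 1/12 s, in which the tool goes at most 41.7 mm and 7.16 degrees, less where a joint would pass 70% of its speed; a pose out of reach is approached as far as the arm can. A call with a gripper value outside its range is refused whole. The fingers move at their own pace and stop on an object; "force" is the grip in N (left out, the last holds). Time passes only in rows, so rows that repeat a pose let the fingers close. It gives the time, the measured TCP pose, the force and the opening at its end, in the units of the state.
- state(): the state, without advancing time (a new reading comes with each control period).
- grab_frame(name): name is "side" or "top"; returns a dict with "color" (384x512x3 uint8, blue, green, red), "fx", "fy", "cx", "cy" (pixels), "R" (3x3) and "t" (3): a world point X has camera coordinates R X + t. Camera axes: x right, y down, z forward; pixel columns grow to the right and rows downward; lengths in m; the calibration is good to about 2 mm. A picture is of the moment at which its call begins. There is no depth.
- close_job(): hands the job in, once; it reports no verdict.
The state is a dict: "time_s": time; "joint_positions": joint angles; "qvel": joint speeds; "joint_efforts": joint torques, N m; "position": TCP position; "eef_rot": TCP orientation; "force": force on the tool from outside, world axes, zero at the start; "torque": the same for the moment, N m; "gripper_width": finger opening in m.
Only numpy, scipy, OpenCV 4.12 (cv2) and the standard library are available. Lean on these libraries where they do the work, as an engineer would, in place of code of your own. Each camera call takes 0.05 s, during which the arm holds its last target.

TASK

Switch the bag sealer off by turning its dial fully anticlockwise to the stop. Then take the long eight-sided bar out of its wooden rest, put it down on the black mat and roll it there until its grooved flat faces up, let go of it, and then lay it, groove still up, in the sealer's bed. Finally slide the keeper over the bar's end to its stop; leave the dial off and do not disturb the other things on the table.

Things in the scene. Friction and masses are not known exactly. Their poses are not given: they have to be found in the camera images.
- sealer: bag sealer fixed to the table: white block 200 (x) x 270 (y, from -130 to +140) x 60 mm high with the dial, the bed and the keeper on its top. Origin at the underside, z up; the -x side with the dial faces the robot, yawed up to 0.2 rad.
- dial (a joint): angle of the sealer's dial in rad: 0 = off, fully anticlockwise seen from above, at the end stop; grows clockwise up to 4.4. It starts between 1.7 and 2.7. It stays where it is left; turning takes about 0.04 N m. At 0 its bar grip lies along the sealer's x axis with the pale pointer towards the robot (-x).
- dial_grip (a point): grip point on the dial's upright axis, 97 mm above the table. The dial is a black disc (60 mm across, its top 74 mm above the table) with an upright bar grip 57 mm long, 14 mm thick, 30 mm high (top 104 mm above the table). The point turns with the dial: its x axis lies along the bar grip.
- bed (a point): centre of the bed's seat, 70 mm above the table; axes as the sealer's. The bar lies along y on two dark steel saddles (16 mm wide, at y = -45 and +45 mm) between cheeks 44 mm apart, flared, 26 mm above the seat, and end walls 138 mm apart, 22 mm above it. Between the saddles (74 mm) the sides are open for fingers to 10 mm below the seat. A seated bar's axis is 19 mm above this point.
- keeper (a joint): travel of the keeper in m: 0 = drawn back (towards the sealer's -y), 0.045 = at its stop with its steel tongue over the bar's end. Slides along the sealer's +y with about 2 N of friction, stays where left. Starts between 0 and 0.008. Shut, it would block the bed.
- keeper_tab (a point): top centre of the keeper's black upright tab (36 mm along x, 14 mm along y, upper 26 mm of its height free), 144 mm above the table, in line with the bed at its -y end; push or pinch it from above. Its steel tongue reaches 51 mm from here towards +y, its upper face 26 mm below this point.
- mat: black rubber mat fixed to the table, 200 x 200 x 4 mm; origin at the centre of its underside.
- rest: low fixed wooden rest holding the bar at the start, along the rest's x axis, any yaw; base 110 x 62 x 8 mm, two saddles (14 mm wide, at x = -43 and +43 mm) with cheeks up to 32 mm above the table; the middle 72 mm is open to 8 mm above the table. The bar's axis is 39 mm above the table there. Origin at the centre of the underside.
- bar: the bar to fit: solid aluminium eight-sided prism 130 mm long, 38 mm across flats (each flat 15.7 mm wide), about 0.42 kg. Origin at its middle on its axis; x along its length, z out of the grooved flat. At the start z is 45 degrees off vertical (one flat over), towards the rest's -y side. Pushed sideways (best while rising) it tips over onto the next flat.
- groove (a point): centre of the grooved flat: the only flat with a dark groove (104 x 10 mm) and a dark dot at each end, 19 mm from the bar's axis.
- soap1: bystander, to be left where it is: cardboard pack 85 x 55 x 30 mm with a paper band
- soap2: bystander, to be left where it is: cardboard pack 85 x 55 x 30 mm with a paper band
- tape: bystander, to be left where it is: cardboard ring 100 mm across, 45 mm high, lying flat
- jar: bystander, to be left where it is: amber jar 70 mm across, 85 mm high
- can: bystander, to be left where it is: plain steel can 60 mm across, 55 mm high
- spare: bystander, to be left where it is: plain eight-sided aluminium bar without groove, 75 mm long, 38 mm across flats (origin on its axis); not the bar to fit
- mug: bystander, to be left where it is: white mug 80 mm across, 85 mm high
Not all that is in view belongs to the job. What is shaped like the bar but purple or yellow is not meant.

How it is judged:
On the way, in this order (a step that is already met when the one before it is completed fails the run):
1. the dial is turned off: fully anticlockwise, within 0.08 rad of its stop, while the bar is still in its rest (value of joint dial below 0.08 rad and distance of bar from where it was at the start of the episode below 0.02 m), for 0.2 s.
2. the bar lies on the mat, grooved flat up, let go of and still (angle between bar's own z axis and vertical below 0.1 rad and contact force between the fingers and bar below 0.1 N and linear speed of bar below 0.02 m/s and x of bar in the frame of mat between -0.1 and 0.1 m and y of bar in the frame of mat between -0.1 and 0.1 m and z of bar in the frame of mat between 0.019 and 0.027 m), for 0.2 s.
3. the bar lies in the sealer's bed, grooved flat up, let go of (angle between bar's own z axis and vertical below 0.1 rad and contact force between the fingers and bar below 0.1 N and angle between the x axis of bar and the y axis of bed, either way round below 0.08 rad and x of bar in the frame of bed between -0.006 and 0.006 m and y of bar in the frame of bed between -0.006 and 0.006 m and z of bar in the frame of bed between 0.015 and 0.023 m), for 0.2 s.
4. the keeper is slid over the bar's end to its stop (value of joint keeper above 0.041 m), for 0.2 s.
At the end, for the whole second after the job is handed in: Dial within 0.08 rad of its anticlockwise stop; bar at rest in the bed and let go of, its middle within 6 mm of the bed's centre, axis 15 to 23 mm above the seat and within 0.08 rad of the bed's line, groove up within 0.10 rad; keeper slid at least 41 of 45 mm (all of step 3 and value of joint dial below 0.08 rad and value of joint keeper above 0.041 m and linear speed of bar below 0.02 m/s); the robot touches nothing.
It fails at once if one of the loose bystanders is pushed more than 30 mm (distance of any of soap1, soap2, tape, jar, can, spare, mug from where it was at the start of the episode above 0.03 m).
It also fails if it takes over 72 s, if anything falls off the work surface, if the arm or the gripper's body presses on something with over 40 N, if the wrist force passes 120 N, or if a joint passes its speed limit or range.

## Working session

There is one attempt and no reset: what is moved stays moved. The work goes in short steps, Python scripts to look and compute and a tool call to move; the robot and the scene stay as the last step left them, time stands still between calls to the robot, and variables do not carry over. Pictures are saved under pics/ and viewed, and the job is handed in when it is done.

Besides the shell and the picture viewer there is one more tool, called after "Emit:" as name([rows], argument=value, ...), one row to a line, values as JSON. arm_command: Moves the arm, as the interface text tells. Its arguments: {"type":"object","properties":{"plan":{"type":"array"},"force":{"type":"number"}},"required":["plan"]}

```bash
ls; mkdir -p pics; cat > h.py <<'E'
from workcell import *
import numpy as np, cv2
def snap(name,tag,crop=None,s=1):
    f=grab_frame(name); np.savez('pics/%s.npz'%tag,**{k:np.array(v) for k,v in f.items()})
    im=f['color'].copy()
    if crop: x0,y0,x1,y1=crop; im=im[y0:y1,x0:x1]
    im=cv2.resize(im,None,fx=s,fy=s,interpolation=cv2.INTER_CUBIC); cv2.imwrite('pics/%s.png'%tag,im); return f
def load(tag):
    d=np.load('pics/%s.npz'%tag); return {k:d[k] for k in d.files}
def crop(tag,out,c,s):
    f=load(tag); x0,y0,x1,y1=c
    cv2.imwrite('pics/%s.png'%out,cv2.resize(f['color'][y0:y1,x0:x1],None,fx=s,fy=s,interpolation=cv2.INTER_CUBIC))
def proj(f,X):
    p=f['R']@np.array(X,float)+f['t'].ravel(); return np.array([f['fx']*p[0]/p[2]+f['cx'],f['fy']*p[1]/p[2]+f['cy']])
def back(f,u,v,z):
    d=f['R'].T@np.array([(u-f['cx'])/f['fx'],(v-f['cy'])/f['fy'],1.]); c=-f['R'].T@f['t'].ravel()
    return c+d*(z-c[2])/d[2]
E
python3 - <<'E'
from h import *
for n in('side','top'):
    f=snap(n,n+'0'); print(n,f['fx'],f['cx'],f['cy'],-f['R'].T@f['t'])
    cv2.imwrite('pics/%s0b.png'%n,cv2.resize(f['color'],(800,600),interpolation=cv2.INTER_CUBIC))
print(state())
E
```

```text
pics
side 471.5929443910661 260.5046816499338 191.12603151907342 [-8.54405177e-04 -1.22909378e+00  8.77811442e-01]
top 450.7322838085952 257.5895676244779 188.59699471064636 [ 0.16275774 -0.05667896  1.51474433]
{'time_s': 0.1, 'joint_positions': array([-1.24670312e+00,  3.08941099e-01,  1.63506270e+00,  5.04377192e-05,
        1.19971722e+00, -6.96660545e-02]), 'qvel': array([-0.00123885, -0.0021847 , -0.00243232, -0.00070307, -0.00134499,
       -0.00076879]), 'joint_efforts': array([-1.37277282e-03, -4.16409302e+01, -2.77643913e+01, -2.13577141e-04,
        3.92806673e-03, -2.87178004e-06]), 'position': array([ 0.2395659 , -0.57648046,  0.24414583]), 'eef_rot': array([ 9.80682965e-01,  1.95601095e-01, -1.11710240e-04, -1.05855914e-03]), 'force': array([ 0.1709139 , -0.24191162, -0.22757653]), 'torque': array([ 0.03419249, -0.00888249, -0.01583925]), 'gripper_width': 0.08523456948077461}
```

View pics/side0b.png

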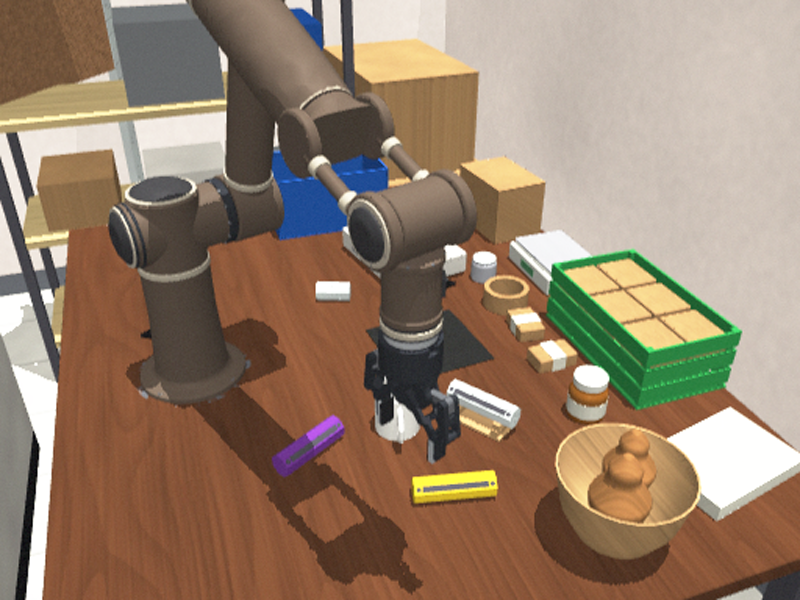

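View pics/top0b.png

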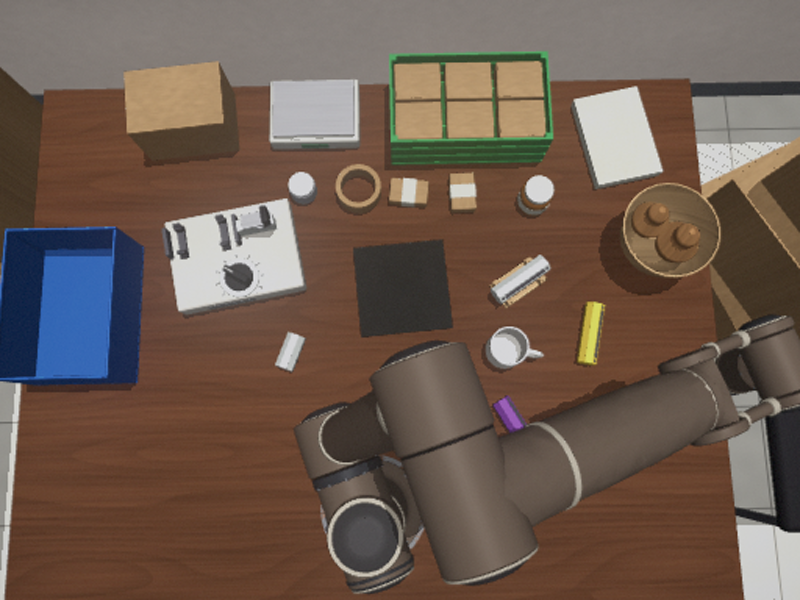

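The top view shows the sealer at about (235,255), the mat at (403,288), the bar in its rest at (520,280) and the mug close by at (508,347). All of these are in the 800-px picture.

```bash
python3 - <<'E'
from h import *
crop('top0','sea',(98,120,202,206),7.5)
crop('top0','rst',(300,150,400,250),6)
crop('top0','mat',(218,148,298,220),8)
E
```

```text
(no output)
```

View pics/sea.png

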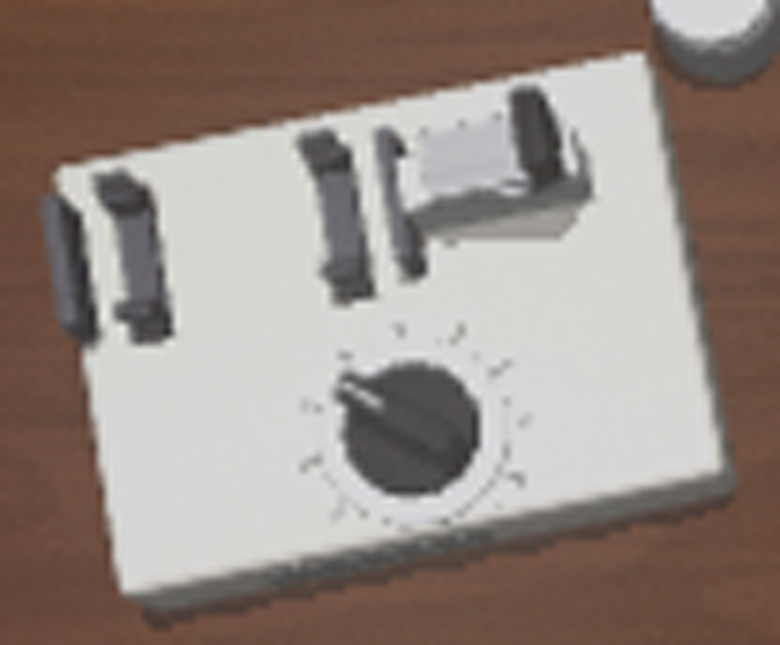

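View pics/rst.png

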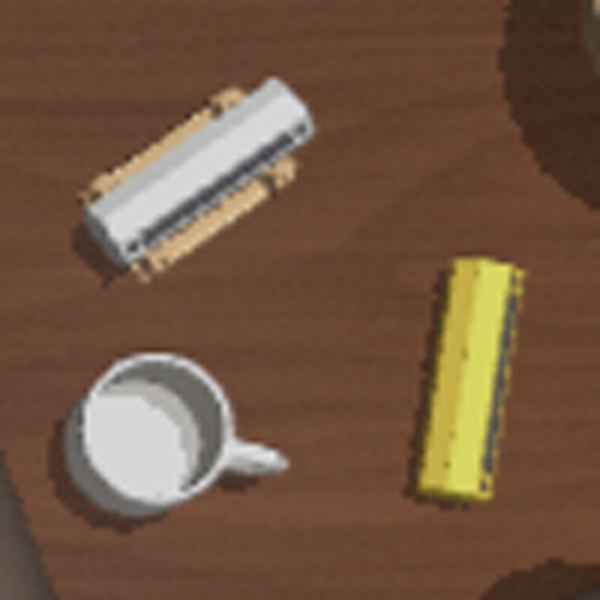

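View pics/mat.png

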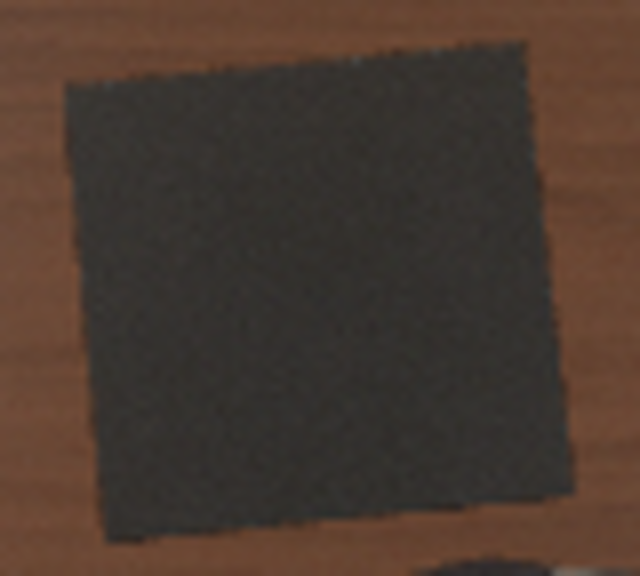

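```bash
python3 - <<'E'
from h import *
f=load('top0')
def b(p,z,o,s): return back(f,o[0]+(p[0]+.5)/s-.5,o[1]+(p[1]+.5)/s-.5,z)
so=((98,120),7.5)
C=[b(p,.06,*so) for p in[(57,167),(647,52),(722,470),(122,592)]]
for c in C: print(c.round(4))
print([np.linalg.norm(C[i]-C[(i+1)%4]).round(4) for i in range(4)])
# UL=(+.1,+.14) UR=(+.1,-.13) LR=(-.1,-.13) LL=(-.1,.14)
L=np.array([[.1,.14],[.1,-.13],[-.1,-.13],[-.1,.14]])
def fit(L,W):
    L=np.array(L);W=np.array(W); a=(L-L.mean(0));w=W-W.mean(0)
    th=np.arctan2((a[:,0]*w[:,1]-a[:,1]*w[:,0]).sum(),(a*w).sum())
    R=np.array([[np.cos(th),-np.sin(th)],[np.sin(th),np.cos(th)]]); t=W.mean(0)-R@L.mean(0)
    return th,t,np.linalg.norm(W-(L@R.T+t),axis=1)
th,t,e=fit(L,[c[:2] for c in C]); print('sealer',th,t,e)
R=np.array([[np.cos(th),-np.sin(th)],[np.sin(th),np.cos(th)]])
def loc(p,z): return (R.T@(b(p,z,*so)[:2]-t)).round(4)
print('dial disc',b((411,430),.074,*so), loc((411,430),.074))
print('pointer',b((345,385),.104,*so),loc((345,385),.104)); print('ptr end far',loc((455,445),.104))
print('saddles corners', [loc(p,z) for p,z in [((118,178),.096),((322,138),.096),((150,335),.096),((352,297),.096)]])
print('wall ends',[loc(p,z) for p,z in [((58,200),.092),((85,340),.092),((385,132),.092),((413,276),.092)]])
print('tab',loc((530,95),.144),loc((548,180),.144),loc((535,135),.144))
mo=((218,148),8)
M=[b(p,.004,*mo) for p in[(66,85),(525,43),(573,493),(106,542)]]
print('mat',fit(np.array([[.1,.1],[.1,-.1],[-.1,-.1],[-.1,.1]]),[m[:2] for m in M]))
ro=((300,150),6)
# groove ends dots
g1=b((137,246),.039+.0134,*ro); g2=b((308,128),.039+.0134,*ro); print('dots',g1,g2,np.linalg.norm(g1-g2))
# top flat corners z=.058
T=[b(p,.058,*ro) for p in[(90,205),(272,80),(298,97),(110,226)]]
for q in T: print(q.round(4))
print(b((170,440),.085,*ro), b((150,430),.085,*ro))
E
```

```text
[0.6084 0.4358 0.06  ]
[0.6569 0.1734 0.06  ]
[0.4645 0.1388 0.06  ]
[0.4155 0.3995 0.06  ]
[np.float64(0.2668), np.float64(0.1956), np.float64(0.2653), np.float64(0.1963)]
sealer 0.18349671252230035 [0.53723797 0.2819737 ] [0.00263135 0.00257008 0.00342107 0.00281526]
dial disc [0.48207567 0.27228081 0.074     ] [-0.056   0.0005]
pointer [0.49567693 0.29403333 0.104     ] [-0.0387  0.0194]
ptr end far [-0.074  -0.0223]
saddles corners [array([0.0747, 0.1031]), array([0.0747, 0.0135]), array([0.0024, 0.0998]), array([0.0015, 0.012 ])]
wall ends [array([0.0715, 0.1311]), array([0.007 , 0.1286]), array([ 0.0733, -0.0131]), array([ 0.0066, -0.0146])]
tab [ 0.0586 -0.0848] [ 0.0204 -0.0859] [ 0.0409 -0.0839]
mat (np.float64(0.07671609465279094), array([ 0.46708936, -0.07035645]), array([0.00077368, 0.00095872, 0.00189709, 0.00054801]))
dots [ 0.42936572 -0.28454127  0.0524    ] [ 0.49402201 -0.38274328  0.0524    ] 0.11757581002839682
[ 0.4518 -0.2589  0.058 ]
[ 0.5204 -0.3631  0.058 ]
[ 0.5105 -0.377   0.058 ]
[ 0.4398 -0.2694  0.058 ]
[ 0.31839403 -0.2919535   0.085     ] [ 0.32393961 -0.2815896   0.085     ]
```

```bash
python3 - <<'E'
from h import *
crop('top0','rst2',(308,158,358,200),15)
crop('top0','sea2',(100,130,180,192),10)
crop('side0','srest',(280,235,340,285),12)
E
```

```text
(no output)
```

View pics/rst2.png

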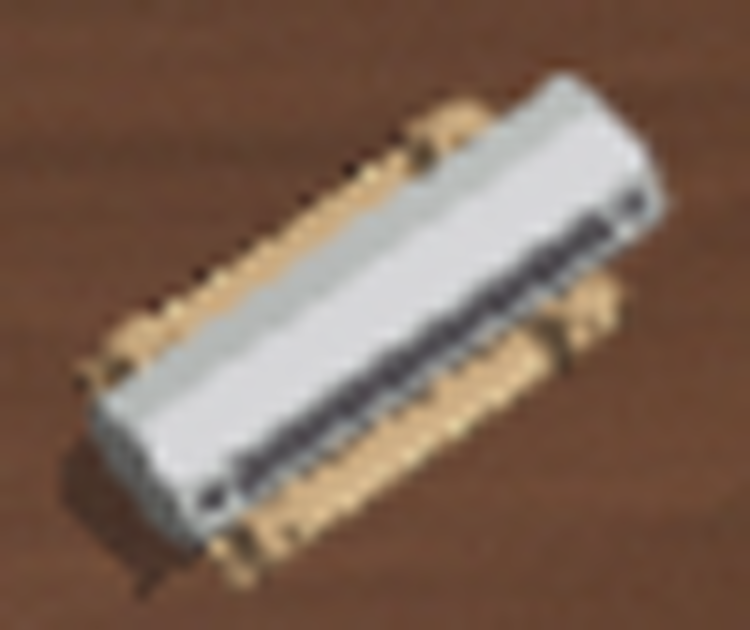

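View pics/sea2.png

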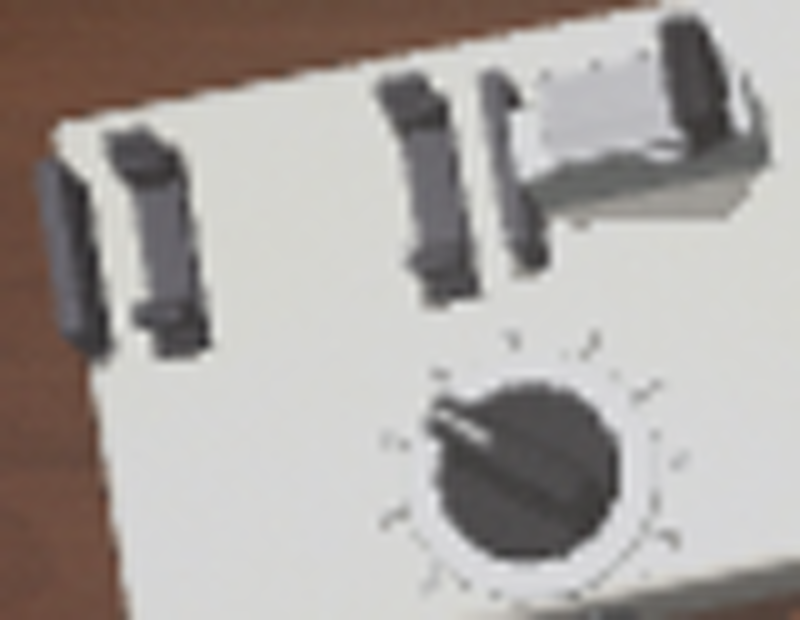

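View pics/srest.png

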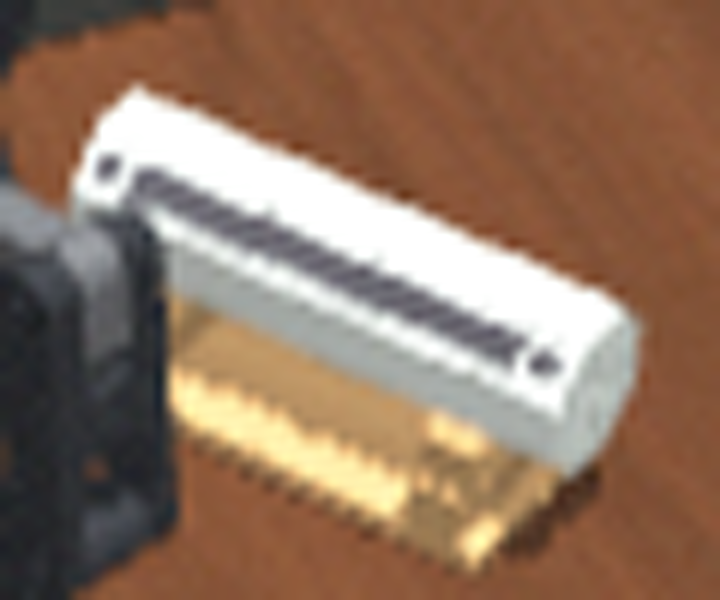

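```bash
python3 - <<'E'
import workcell
print([x for x in dir(workcell) if not x.startswith('__')])
print(getattr(workcell,'tip_reach',None))
E
```

```text
['MotionError', 'close_job', 'grab_frame', 'state', 'tip_reach']
0.014
```

Emit:
arm_command([
  [[0, 2, 4, 0, 0.05], [0, 4, 8, 0, 0.1], [0, 6, 12, 0, 0.15], [0, 8, 16, 0, 0.2], [0, 10, 20, 0, 0.25], [0, 12, 24, 0, 0.3], [0, 14, 28, 0, 0.35], [0, 16, 32, 0, 0.4], [0, 18, 36, 0, 0.45], [0, 19, 40, 0, 0.5], [0, 20, 44, 0, 0.55], [0, 21, 48, 0, 0.6], [0, 22, 52, 0, 0.64], [0, 22.5, 56, 0, 0.64], [0, 23, 60, 0, 0.64], [0, 23.5, 64, 0, 0.64], [0, 24, 68, 0, 0.64], [0, 24.2, 72, 0, 0.64], [0, 24.2, 76, 0, 0.64], [0, 24.2, 80, 0, 0.64]],
])

```text
time_s: 1.77
position: [0.4812, 0.2102, 0.2449]
eef_rot: [0.869, 0.494, -0.0, 0.0]
force: [1.1, -0.3, -0.2]
gripper_width: 0.0855
```

Emit:
arm_command([
  [[0, 0, 3, 0, 0], [0, 0, 4.9, 0, 0], [0, 0, 4.9, -3, 0], [0, 0, 4.9, -6, 0], [0, 0, 4.9, -8, 0], [0, 0, 4.9, -8, 0]],
])

```text
time_s: 2.27
position: [0.4773, 0.2556, 0.1597]
eef_rot: [0.869, 0.494, -0.006, -0.001]
force: [-0.9, -0.6, -0.7]
gripper_width: 0.0853
```

```bash
python3 - <<'E'
from h import *
snap('side','side1',(180,120,340,240),5)
snap('top','top1',(98,120,202,206),7.5)
print(state()['position'])
E
```

```text
[0.48089154 0.25683071 0.16441111]
```

View pics/side1.png

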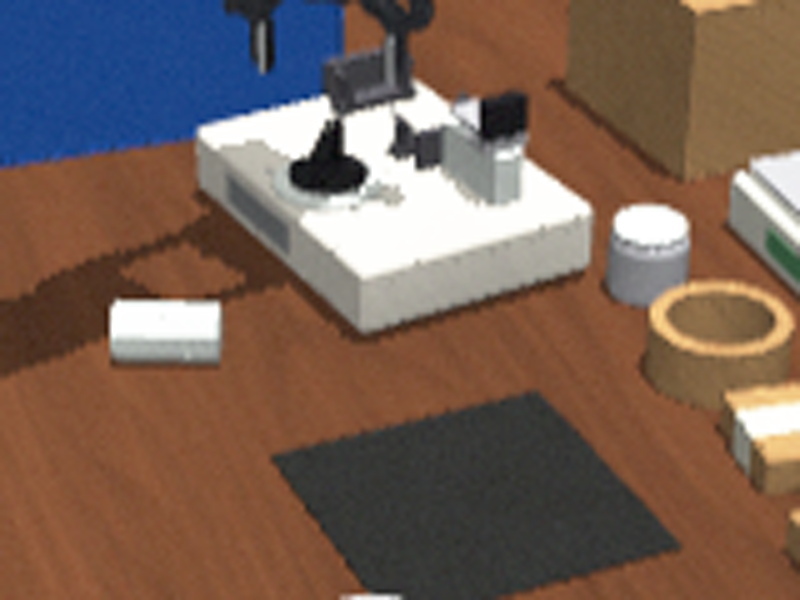

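View pics/top1.png

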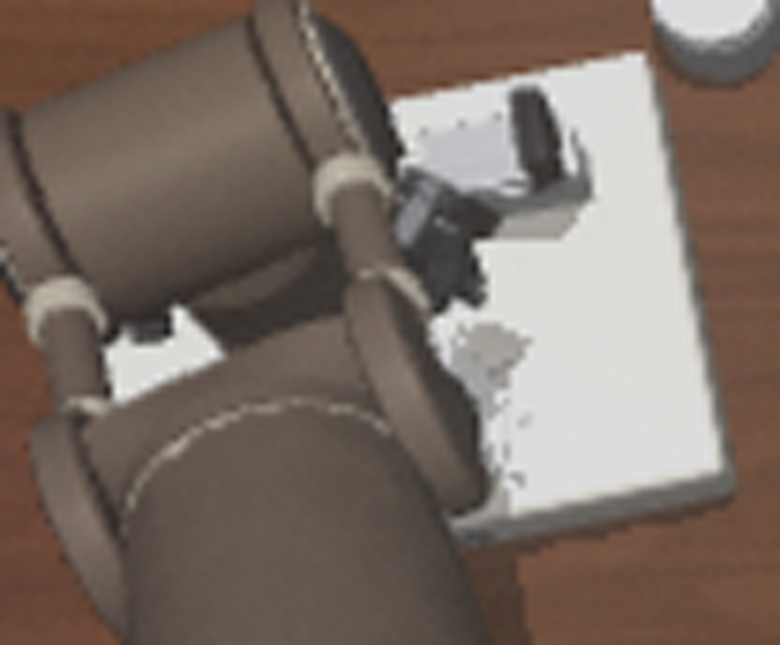

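```bash
python3 - <<'E'
from h import *
f=load('side1')
print(back(f,180+328/5,120+172/5,.074))
t=load('top0')
for n,X in dict(dial=[.482,.272,.074],fr=[.4645,.1388,.06],mat=[.467,-.07,.004]).items(): print(n,(proj(f,X)-[180,120])*5)
for p,z in [((590,205),.06),((362,278),.06),((520,95),.144),((483,97),.144)]: print(back(f,180+p[0]/5,120+p[1]/5,z))
M=[back(f,180+p[0]/5,120+p[1]/5,.004) for p in [(275,457),(538,392),(680,547)]];print(np.round(M,4))
print([back(t,218+p[0]/8,148+p[1]/8,.004).round(4) for p in [(66,85),(525,43),(573,493),(106,542)]])
E
```

```text
[0.48018431 0.26441651 0.074     ]
dial [327.13905265 167.25435326]
fr [362.83428998 270.24221301]
mat [471.76732922 495.72613327]
[0.65483382 0.17599797 0.06      ]
[0.46037903 0.12857679 0.06      ]
[0.60779281 0.20451061 0.144     ]
[0.58121819 0.21017969 0.144     ]
[[ 0.3604  0.0147  0.004 ]
 [ 0.5552  0.0312  0.004 ]
 [ 0.5698 -0.1653  0.004 ]]
[array([0.5571, 0.0349, 0.004 ]), array([ 0.5719, -0.1639,  0.004 ]), array([ 0.375 , -0.1779,  0.004 ]), array([0.3582, 0.0197, 0.004 ])]
```

Emit:
arm_command([
  [[0, 0.1, 1.4, 0, 0], [0, 0.1, 1.4, -3, 0], [0, 0.1, 1.4, -5, 0], [0, 0.1, 1.4, -7, 0], [0, 0.1, 1.4, -7, 0], [0.5, 0.1, 1.4, -7, 0], [0.9, 0.1, 1.4, -7, 0], [0.9, 0.1, 1.4, -7, 0], [0.9, 0.1, 1.4, -7, 0], [0.9, 0.1, 1.4, -7, 0], [0.9, 0.1, 1.4, -7, 0], [0.9, 0.1, 1.4, -7, 0]],
], force=30)

```text
time_s: 3.37
position: [0.4816, 0.2726, 0.0966]
eef_rot: [0.87, 0.493, -0.0, -0.002]
force: [-5.6, 3.4, 7.2]
gripper_width: 0.0132
```

```bash
python3 - <<'E'
from h import *
snap('side','side2',(180,120,340,240),5); s=state()
print({k:np.round(s[k],4) for k in ('position','joint_positions','force','torque','gripper_width')})
E
```

```text
{'position': array([0.4817, 0.2726, 0.0966]), 'joint_positions': array([0.4345, 0.3624, 1.9029, 0.0044, 0.8772, 0.9703]), 'force': array([-5.9269,  3.6004,  6.8473]), 'torque': array([ 0.5829,  0.8175, -0.0352]), 'gripper_width': np.float64(0.013)}
```

View pics/side2.png

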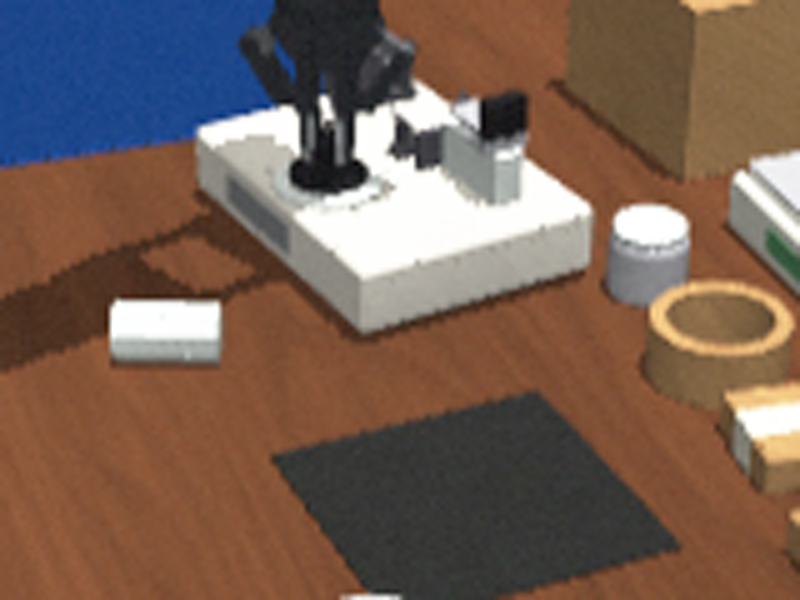

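Emit:
arm_command([
  [[0.9, -0.1, 0.1, 0, 0.12], [0.9, -0.1, 0.1, 0, 0.24], [0.9, -0.1, 0.1, 0, 0.36], [0.9, -0.1, 0.1, 0, 0.48], [0.9, -0.1, 0.1, 0, 0.6], [0.9, -0.1, 0.1, 0, 0.72], [0.9, -0.1, 0.1, 0, 0.84], [0.9, -0.1, 0.1, 0, 0.96], [0.9, -0.1, 0.1, 0, 1.08], [0.9, -0.1, 0.1, 0, 1.2], [0.9, -0.1, 0.1, 0, 1.32], [0.9, -0.1, 0.1, 0, 1.44], [0.9, -0.1, 0.1, 0, 1.56], [0.9, -0.1, 0.1, 0, 1.68], [0.9, -0.1, 0.1, 0, 1.8], [0.9, -0.1, 0.1, 0, 1.92], [0.9, -0.1, 0.1, 0, 2.04], [0.9, -0.1, 0.1, 0, 2.12], [0.9, -0.1, 0.1, 0, 2.15], [0.9, -0.1, 0.1, 0, 2.15]],
])

```text
time_s: 5.08
position: [0.4832, 0.2738, 0.0967]
eef_rot: [-0.021, 1.0, 0.002, 0.002]
force: [1.0, 4.1, 2.6]
gripper_width: 0.0131
```

```bash
python3 - <<'E'
from h import *
s=state()
print({k:np.round(s[k],4) for k in ('time_s','position','joint_positions','force','torque','gripper_width')})
E
```

```text
{'time_s': np.float64(5.0833), 'position': array([0.4832, 0.2738, 0.0967]), 'joint_positions': array([ 0.4361,  0.3627,  1.9023,  0.0021,  0.8718, -1.1779]), 'force': array([1.0087, 4.0968, 2.6017]), 'torque': array([ 0.7462, -0.0543, -0.0303]), 'gripper_width': np.float64(0.0131)}
```

Emit:
arm_command([
  [[0.9, 0, -0.1, 0, 0.06], [0.9, 0, -0.1, 0, 0.12], [0.9, 0, -0.1, 0, 0.17], [0.9, 0, -0.1, 0, 0.17]],
])

```text
time_s: 5.42
position: [0.4832, 0.2738, 0.0967]
eef_rot: [-0.104, 0.995, 0.003, 0.002]
force: [1.2, 6.1, 1.4]
gripper_width: 0.0129
```

```bash
python3 - <<'E'
from h import *
s=state()
print({k:np.round(s[k],4) for k in ('time_s','position','eef_rot','joint_positions','force','torque','gripper_width')})
E
```

```text
{'time_s': np.float64(5.4167), 'position': array([0.4832, 0.2738, 0.0967]), 'eef_rot': array([-0.1037,  0.9946,  0.0029,  0.0021]), 'joint_positions': array([ 0.4349,  0.3621,  1.9031,  0.0054,  0.8705, -1.3471]), 'force': array([1.1925, 6.0647, 1.4087]), 'torque': array([ 1.0748, -0.0638, -0.7565]), 'gripper_width': np.float64(0.0129)}
```

Emit:
arm_command([
  [[0, 0, -0.1, 0, 0.15], [0, 0, -0.1, 0, 0.15], [0, 0, -0.1, 0, 0.15], [0, 0, -0.1, 2, 0.15], [0, 0, -0.1, 6, 0.15], [0, 0, -0.1, 10, 0.15], [0, 0, -4, 14, 0], [0, 0, -8, 14, -0.1], [0, 0, -12, 14, -0.2], [0, 0, -16, 14, -0.3], [0, 0, -20, 14, -0.4], [0, 0, -24, 14, -0.5], [0, 0, -28, 14, -0.6]],
])

```text
time_s: 6.5
position: [0.4808, -0.0101, 0.2353]
eef_rot: [0.196, 0.981, -0.0, -0.0]
force: [0.3, -0.2, -0.3]
gripper_width: 0.0854
```

```bash
python3 - <<'E'
from h import *
snap('side','side3',(180,120,340,240),5)
snap('top','top3',(98,120,202,206),7.5);s=state()
print({k:np.round(s[k],4) for k in ('time_s','position','eef_rot','joint_positions','force','torque','gripper_width')})
E
```

```text
{'time_s': np.float64(6.6), 'position': array([ 0.4812, -0.0138,  0.2353]), 'eef_rot': array([ 1.984e-01,  9.801e-01, -1.500e-03,  2.000e-04]), 'joint_positions': array([-0.1172,  0.0388,  1.9719, -0.0033,  1.1308, -1.2872]), 'force': array([0.6463, 0.8497, 0.3898]), 'torque': array([ 0.0579, -0.0476, -0.0186]), 'gripper_width': np.float64(0.0855)}
```

View pics/side3.png

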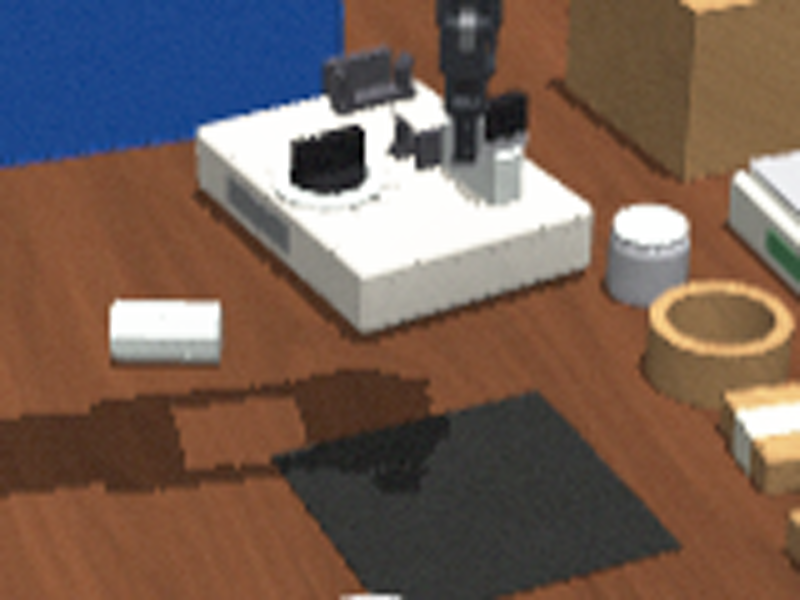

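View pics/top3.png

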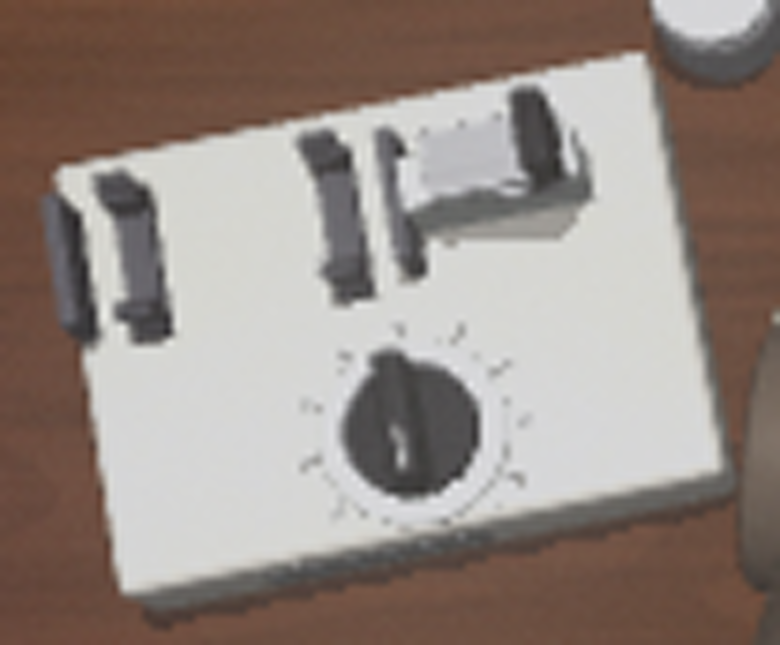

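```bash
cat >> h.py <<'E'
def octa(c,yaw,roll,L=.13):
    # returns 2x8 vertices; roll of groove normal about bar axis
    a=np.array([np.cos(yaw),np.sin(yaw),0]); s=np.array([-np.sin(yaw),np.cos(yaw),0]); r=.019/np.cos(np.pi/8)
    out=[]
    for e in(-L/2,L/2):
        out.append([np.array(c)+a*e+r*(np.cos(k*np.pi/4+np.pi/8+roll)*np.array([0,0,1])+np.sin(k*np.pi/4+np.pi/8+roll)*s) for k in range(8)])
    return np.array(out)
def draw(im,f,segs,o,s,col=(0,0,255)):
    for a,b in segs:
        p=[tuple(int(round(v)) for v in ((proj(f,q)-o+.5)*s-.5)) for q in(a,b)]
        cv2.line(im,p[0],p[1],col,1,cv2.LINE_AA)
def octsegs(V):
    S=[]
    for k in range(8):
        S+=[(V[0][k],V[1][k]),(V[0][k],V[0][(k+1)%8]),(V[1][k],V[1][(k+1)%8])]
    return [x for x in S if (x[0][2]+x[1][2])/2> V[...,2].mean()-.001]
E
python3 - <<'E'
from h import *
f=load('top0'); im=cv2.imread('pics/rst2.png')
draw(im,f,octsegs(octa([.4729,-.3262,.039],-.988,0)),np.array([308,158]),15)
cv2.imwrite('pics/rst2o.png',im)
E
```

```text
(no output)
```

View pics/rst2o.png

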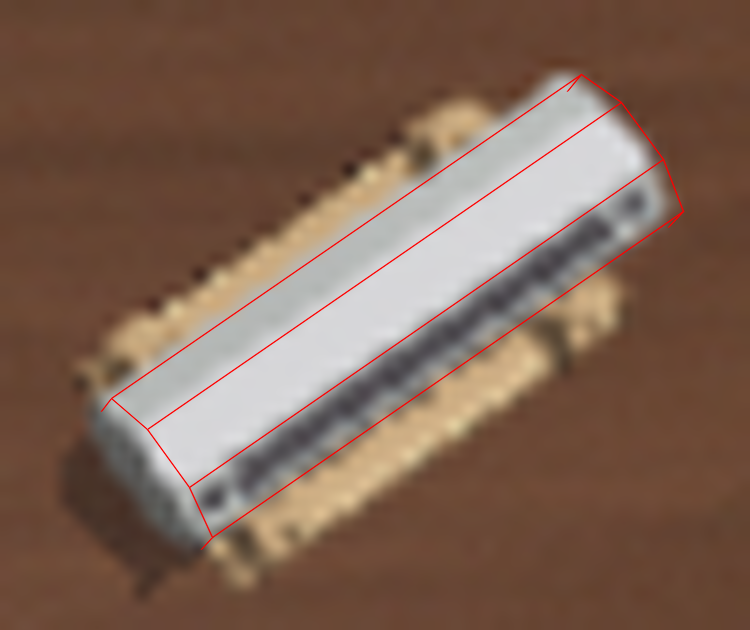

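Emit:
arm_command([
  [[0, -0.1, -4, 0, -0.1], [0, -0.2, -8, 0, -0.2], [0, -0.3, -12, 0, -0.3], [0, -0.4, -16, 0, -0.4], [0, -0.6, -20, 0, -0.5], [0, -0.8, -24, 0, -0.59], [0, -0.9, -28, -2, -0.59], [0, -0.9, -31, -5, -0.59], [0, -0.9, -31, -9, -0.59], [0, -0.9, -31, -11.5, -0.59], [0, -0.9, -31, -11.5, -0.59], [0, -0.9, -31, -11.5, -0.59]],
])

```text
time_s: 7.6
position: [0.4713, -0.3165, 0.1183]
eef_rot: [0.47, 0.883, 0.001, -0.003]
force: [0.1, -0.5, 0.9]
gripper_width: 0.085
```

```bash
python3 - <<'E'
from h import *
snap('side','side4',(230,170,360,290),5)
snap('top','top4',(300,150,400,250),6);s=state()
print({k:np.round(s[k],4) for k in ('time_s','position','eef_rot','joint_positions','force','torque','gripper_width')}, 2*np.arctan2(s['eef_rot'][1],s['eef_rot'][0]))
E
```

```text
{'time_s': np.float64(7.7), 'position': array([ 0.4741, -0.3183,  0.122 ]), 'eef_rot': array([ 4.695e-01,  8.829e-01, -2.000e-04,  1.400e-03]), 'joint_positions': array([-0.6675,  0.352 ,  1.853 ,  0.    ,  0.9338, -1.2609]), 'force': array([ 0.8361, -0.0343, -0.3083]), 'torque': array([-0.0068, -0.0264,  0.0032]), 'gripper_width': np.float64(0.0857)} 2.164138906889743
```

View pics/side4.png

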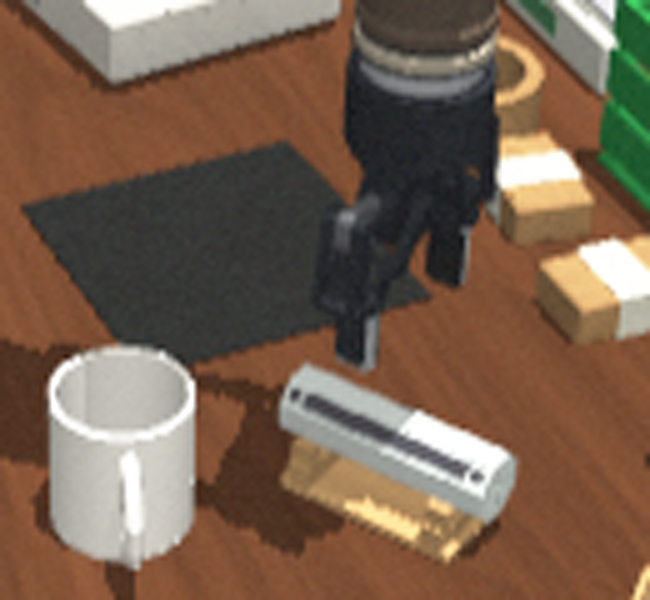

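View pics/top4.png

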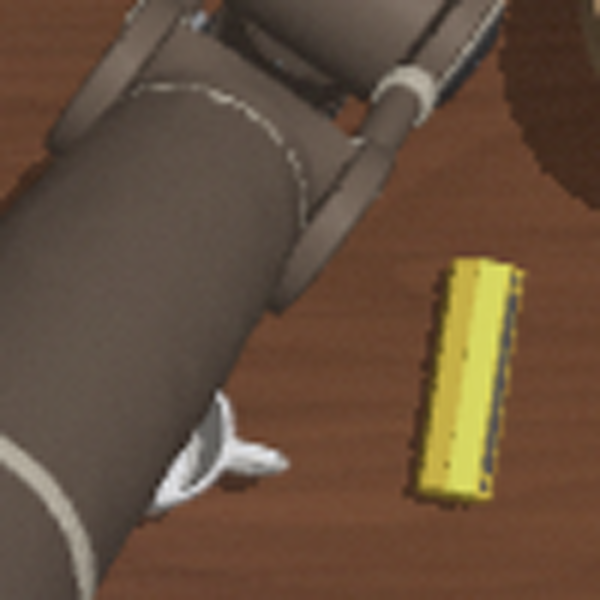

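```bash
python3 - <<'E'
from h import *
f=load('side4'); crop('side4','s4c',(280,235,340,285),12); im=cv2.imread('pics/s4c.png')
draw(im,f,octsegs(octa([.472,-.3235,.039],-.988,0)),np.array([280,235]),12)
cv2.imwrite('pics/s4o.png',im)
E
```

```text
(no output)
```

View pics/s4o.png

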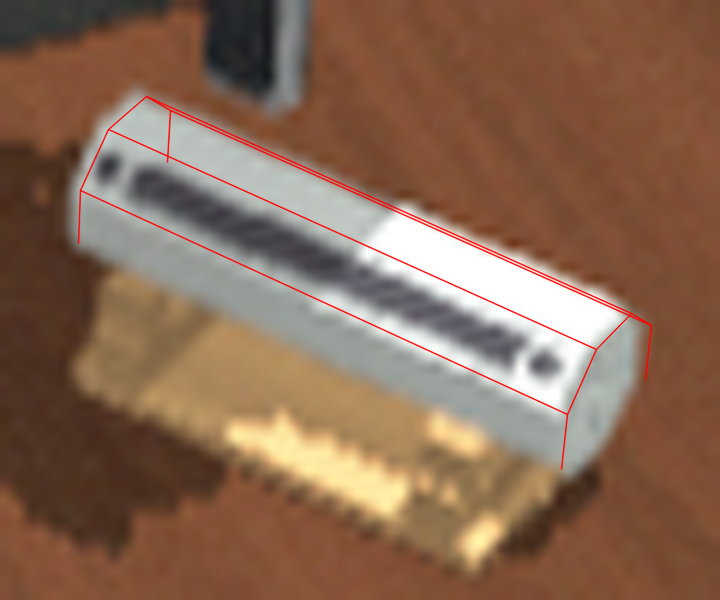

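Emit:
arm_command([
  [[0, -0.2, -0.5, 0, 0], [0, -0.2, -0.5, -3, 0], [0, -0.2, -0.5, -6, 0], [0, -0.2, -0.5, -8.6, 0], [0, -0.2, -0.5, -8.6, 0], [0, -0.2, -0.5, -8.6, 0], [0.4, -0.2, -0.5, -8.6, 0], [0.8, -0.2, -0.5, -8.6, 0], [0.8, -0.2, -0.5, -8.6, 0], [0.8, -0.2, -0.5, -8.6, 0], [0.8, -0.2, -0.5, -8.6, 0]],
], force=40)

```text
time_s: 8.62
position: [0.472, -0.324, 0.0362]
eef_rot: [0.47, 0.883, -0.0, 0.002]
force: [-0.2, 0.7, 7.1]
gripper_width: 0.0372
```

```bash
python3 - <<'E'
from h import *
snap('side','side5',(280,220,350,290),10);s=state()
print({k:np.round(s[k],4) for k in ('time_s','position','eef_rot','joint_positions','force','torque','gripper_width')}, 2*np.arctan2(s['eef_rot'][1],s['eef_rot'][0]))
E
```

```text
{'time_s': np.float64(8.6667), 'position': array([ 0.4721, -0.3239,  0.0363]), 'eef_rot': array([ 4.697e-01,  8.828e-01, -2.000e-04,  1.600e-03]), 'joint_positions': array([-6.7760e-01,  4.8840e-01,  1.8743e+00,  4.0000e-04,  7.7560e-01,
       -1.2707e+00]), 'force': array([-0.3892,  1.4335,  7.4437]), 'torque': array([ 0.2007,  0.0183, -0.0737]), 'gripper_width': np.float64(0.0373)} 2.1636301733365526
```

View pics/side5.png

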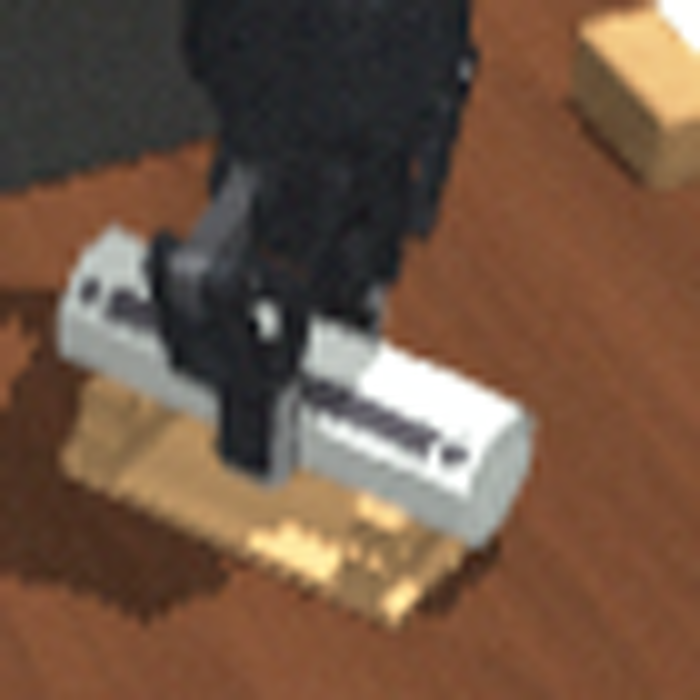

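Emit:
arm_command([
  [[0.8, 0, 0, 2, 0], [0.8, 0, 0, 5, 0], [0.8, 0, 1, 8, 0], [0.8, 0, 4, 9, -0.05], [0.8, -0.2, 7, 9, -0.1], [0.8, -0.4, 10, 9, -0.15], [0.8, -0.7, 13, 9, -0.2], [0.8, -1, 16, 9, -0.25], [0.8, -1.3, 19, 9, -0.3], [0.8, -1.5, 22, 9, -0.35], [0.8, -1.7, 25.4, 9, -0.4], [0.8, -1.7, 25.4, 7, -0.4], [0.8, -1.7, 25.4, 5, -0.4], [0.8, -1.7, 25.4, 2, -0.4], [0.8, -1.7, 25.4, 0, -0.4], [0.8, -1.7, 25.4, 0, -0.4]],
])

```text
time_s: 10.0
position: [0.4484, -0.0676, 0.0301]
eef_rot: [0.635, 0.772, -0.002, -0.005]
force: [-1.3, 1.0, -5.3]
gripper_width: 0.0372
```

```bash
python3 - <<'E'
from h import *
snap('side','side6',(220,170,340,270),6);s=state()
print({k:np.round(s[k],4) for k in ('time_s','position','eef_rot','joint_positions','force','torque','gripper_width')}, 2*np.arctan2(s['eef_rot'][1],s['eef_rot'][0]))
E
```

```text
{'time_s': np.float64(10.05), 'position': array([ 0.45  , -0.0681,  0.0318]), 'eef_rot': array([ 0.6356,  0.772 , -0.0018, -0.0036]), 'joint_positions': array([-2.459e-01,  3.312e-01,  2.139e+00, -1.000e-04,  6.795e-01,
       -4.391e-01]), 'force': array([-0.4965,  0.2173, -4.8933]), 'torque': array([-0.0248, -0.0098, -0.0254]), 'gripper_width': np.float64(0.0373)} 1.7640898430677265
```

View pics/side6.png

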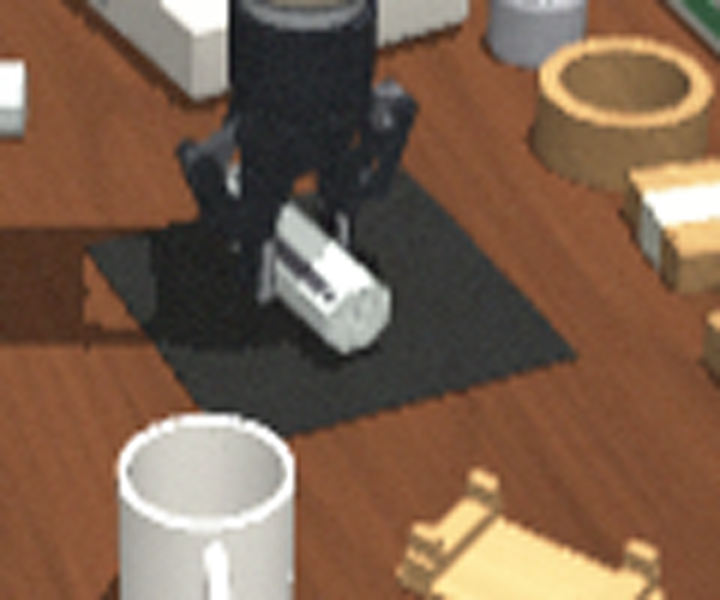

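Emit:
arm_command([
  [[0.8, 0, 0, 0, 0], [0.8, 0, 0, -0.3, 0], [0.8, 0, 0, -0.6, 0], [0.8, 0, 0, -0.9, 0], [0.8, 0, 0, -1.0, 0], [0.8, 0, 0, -1.0, 0], [0.8, 0, 0, -1.0, 0]],
])

```text
time_s: 10.63
position: [0.4538, -0.0691, 0.0245]
eef_rot: [0.636, 0.772, 0.0, 0.0]
force: [0.2, -0.3, -5.0]
gripper_width: 0.0372
```

Emit:
arm_command([
  [[0.8, 0, 0, -0.25, 0], [0.8, 0, 0, -0.45, 0], [0.8, 0, 0, -0.45, 0]],
])

```text
time_s: 10.88
position: [0.4541, -0.0692, 0.0203]
eef_rot: [0.636, 0.772, 0.0, 0.0]
force: [-1.3, 0.1, 2.2]
gripper_width: 0.0371
```

Emit:
arm_command([
  [[0, 0, 0, 0, 0], [0, 0, 0, 0, 0], [0, 0, 0, 0, 0], [0, 0, 0, 0, 0], [0, 0.5, 0.1, 0, 0], [0, 1, 0.2, 0, 0], [0, 1.4, 0.27, 0, 0], [0, 1.8, 0.35, 0, 0], [0, 2, 0.39, 0, 0], [0, 2.2, 0.43, 0, 0], [0, 2.4, 0.47, 0.05, 0], [0, 2.55, 0.5, 0.12, 0], [0, 2.7, 0.53, 0.2, 0], [0, 2.7, 0.53, 0.2, 0]],
])

```text
time_s: 12.05
position: [0.4796, -0.0636, 0.0215]
eef_rot: [0.636, 0.772, -0.001, -0.001]
force: [-3.5, 0.1, 1.1]
gripper_width: 0.085
```

```bash
python3 - <<'E'
from h import *
snap('side','side7',(230,180,320,255),8);s=state()
print({k:np.round(s[k],4) for k in ('time_s','position','eef_rot','joint_positions','force','torque','gripper_width')}, 2*np.arctan2(s['eef_rot'][1],s['eef_rot'][0]))
E
```

```text
{'time_s': np.float64(12.1), 'position': array([ 0.4796, -0.0636,  0.0215]), 'eef_rot': array([ 6.357e-01,  7.720e-01, -6.000e-04, -1.000e-03]), 'joint_positions': array([-2.218e-01,  3.914e-01,  2.079e+00, -2.000e-04,  6.735e-01,
       -4.147e-01]), 'force': array([-3.8472, -1.1117,  0.7732]), 'torque': array([-0.2042,  0.587 , -0.0468]), 'gripper_width': np.float64(0.0854)} 1.7638478023876214
```

View pics/side7.png

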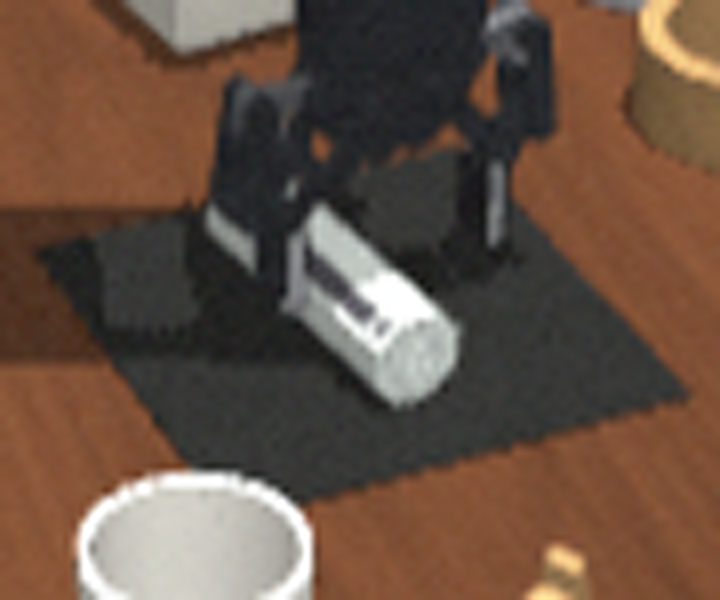

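Emit:
arm_command([
  [[0, 0.15, 0.03, 0.15, 0], [0, 0.3, 0.06, 0.3, 0], [0, 0.45, 0.09, 0.45, 0], [0, 0.6, 0.12, 0.6, 0], [0, 0.7, 0.14, 0.7, 0], [0, 0.7, 0.14, 0.7, 0]],
])

```text
time_s: 12.6
position: [0.4881, -0.0621, 0.0297]
eef_rot: [0.636, 0.772, 0.0, -0.0]
force: [-4.5, -0.1, 6.9]
gripper_width: 0.0855
```

```bash
python3 - <<'E'
from h import *
snap('side','side8',(230,180,320,255),8);s=state()
print({k:np.round(s[k],4) for k in ('time_s','position','force','torque')})
E
```

```text
{'time_s': np.float64(12.65), 'position': array([ 0.488 , -0.0621,  0.0296]), 'force': array([-4.13  ,  0.2337,  6.7378]), 'torque': array([-0.0466,  1.0154, -0.0526])}
```

View pics/side8.png

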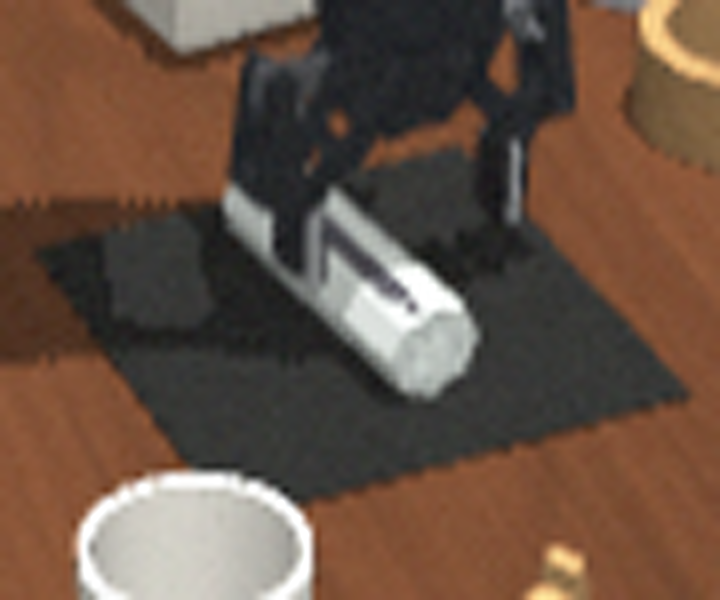

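Emit:
arm_command([
  [[0, 0.1, 0.02, 0.3, 0], [0, 0.2, 0.04, 0.5, 0], [0, 0.2, 0.04, 0.5, 0]],
])

```text
time_s: 12.9
position: [0.4923, -0.0622, 0.0349]
eef_rot: [0.636, 0.772, 0.001, 0.002]
force: [0.4, 1.2, 0.3]
gripper_width: 0.0857
```

```bash
python3 - <<'E'
from h import *
snap('side','side9',(245,185,305,235),12);s=state()
print({k:np.round(s[k],4) for k in ('time_s','position','force','torque')})
E
```

```text
{'time_s': np.float64(12.95), 'position': array([ 0.4917, -0.0622,  0.0346]), 'force': array([-0.2874,  0.0637, -0.758 ]), 'torque': array([-0.0301, -0.0088,  0.0442])}
```

View pics/side9.png

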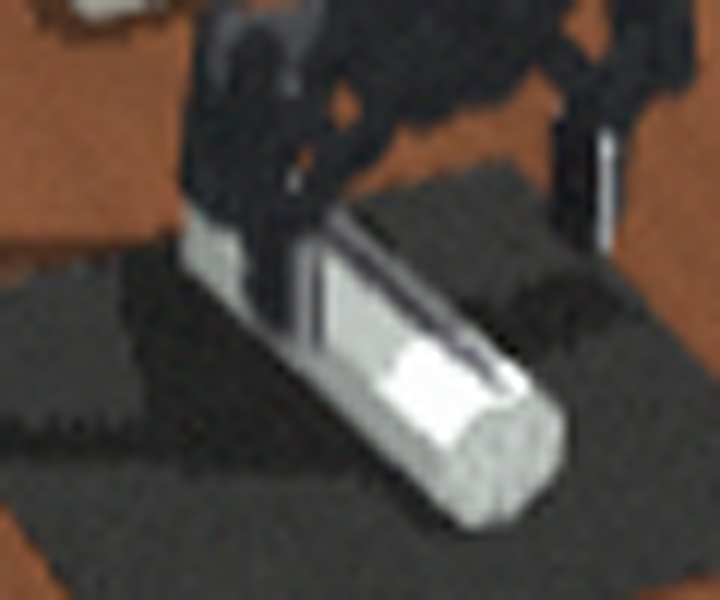

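Emit:
arm_command([
  [[0, 0, 0, 3, 0], [0, 0, 0, 6, 0], [0, 0, 0, 10, 0], [0, 0, 0, 14, 0], [0, 0, -4, 14, 0], [0, 0, -8, 14, 0], [0, 0, -12, 14, 0], [0, 0, -16, 14, 0], [0, 0, -20, 14, 0], [0, 0, -24, 14, 0], [0, 0, -24, 14, 0]],
])

```text
time_s: 13.87
position: [0.4907, -0.3096, 0.1748]
eef_rot: [0.638, 0.77, -0.001, 0.004]
force: [1.7, 0.2, -0.1]
gripper_width: 0.0854
```

```bash
python3 - <<'E'
from h import *
snap('side','sideA',(245,175,315,235),10);
snap('top','topA',(225,150,295,210),10);s=state()
print({k:np.round(s[k],4) for k in ('time_s','position','force','torque')})
E
```

```text
{'time_s': np.float64(13.9667), 'position': array([ 0.4897, -0.3036,  0.1737]), 'force': array([-0.4537,  0.6005,  0.4768]), 'torque': array([-0.0497,  0.0344, -0.0221])}
```

View pics/sideA.png

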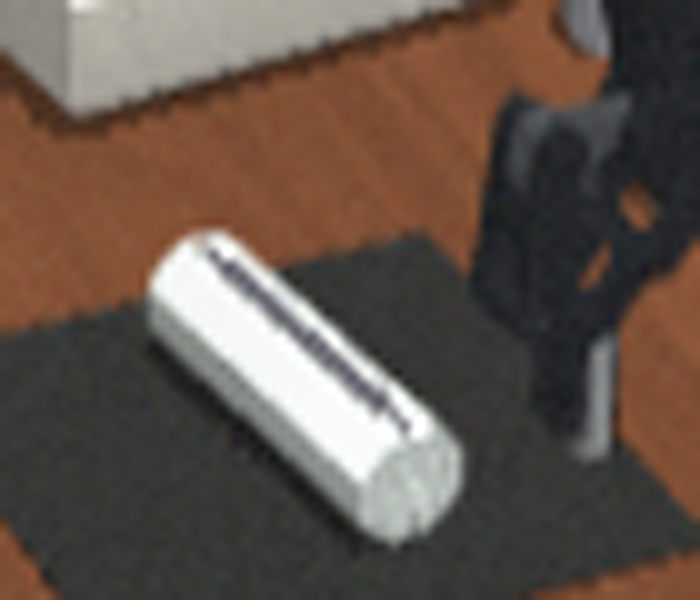

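View pics/topA.png

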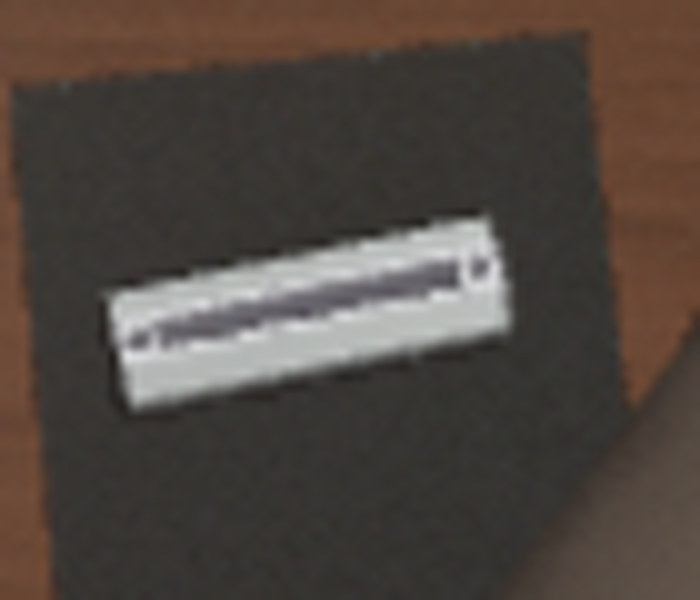

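```bash
cat >> h.py <<'E'
def sealer_segs(x,y,th,xb,yb,q,ty=-.084):
    R=np.array([[np.cos(th),-np.sin(th)],[np.sin(th),np.cos(th)]])
    W=lambda a,b,z: np.array([*(np.array([x,y])+R@[a,b]),z])
    S=[]
    def rect(x0,x1,y0,y1,z):
        P=[W(x0,y0,z),W(x1,y0,z),W(x1,y1,z),W(x0,y1,z)]
        for i in range(4): S.append((P[i],P[(i+1)%4]))
    rect(-.1,.1,-.13,.14,.06)
    for sy in(-.045,.045):
        rect(xb-.022,xb+.022,yb+sy-.008,yb+sy+.008,.07)
    for sy in (-1,1): S.append((W(xb-.03,yb+sy*.069,.092),W(xb+.03,yb+sy*.069,.092)))
    rect(xb-.018,xb+.018,ty-.007,ty+.007,.144)
    return S
E
python3 - <<'E'
from h import *
f=load('topA'); 
def b(p,z): return back(f,225+(p[0]+.5)/10-.5,150+(p[1]+.5)/10-.5,z)
p,q=b((140,341),.042),b((481,268),.042); d=p-q
print('bar',(p+q)/2,np.arctan2(d[1],d[0]),np.linalg.norm(d))
f=load('top3'); crop('top3','t3c',(100,130,180,192),10); im=cv2.imread('pics/t3c.png')
draw(im,f,sealer_segs(.5372,.282,.19,.04,.058,0),np.array([100,130]),10)
cv2.imwrite('pics/t3o.png',im)
f=load('side3'); crop('side3','s3c',(215,125,305,190),8); im=cv2.imread('pics/s3c.png')
draw(im,f,sealer_segs(.5372,.282,.19,.04,.058,0),np.array([215,125]),8)
cv2.imwrite('pics/s3o.png',im)
E
```

```text
bar [ 0.47169659 -0.06482121  0.042     ] 1.766002185898938 0.11652225756703559
```

View pics/t3o.png

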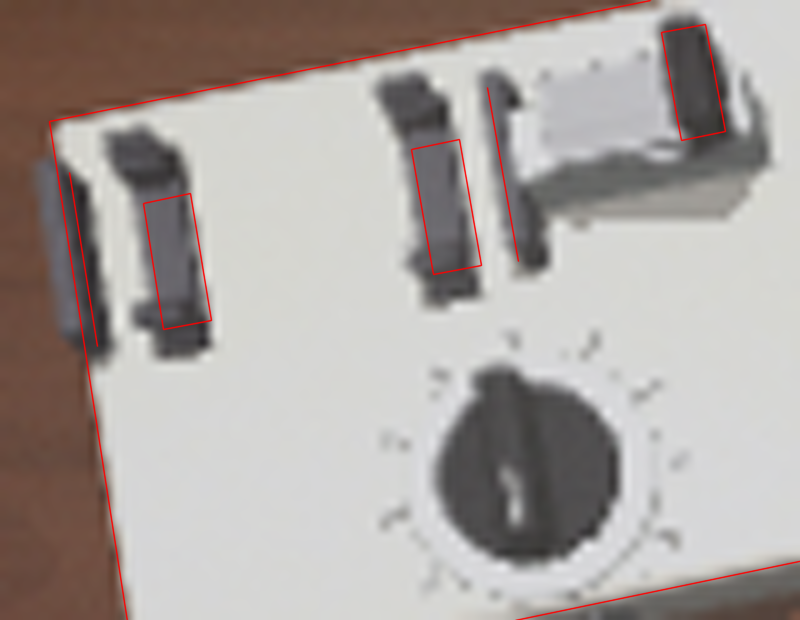

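View pics/s3o.png

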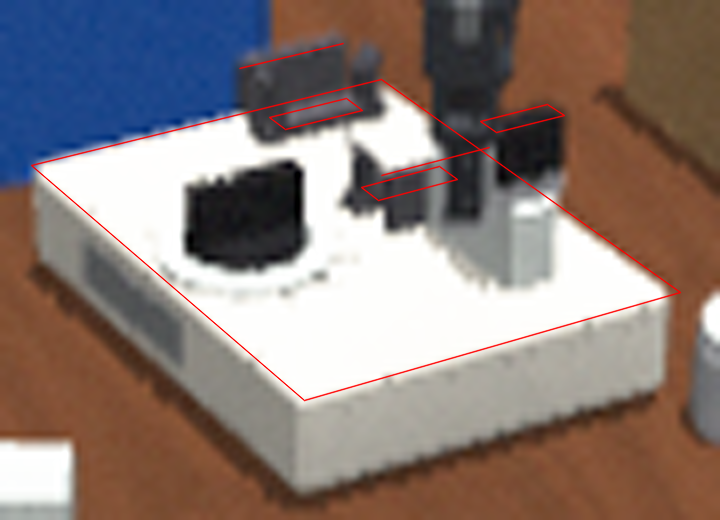

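```bash
python3 - <<'E'
from h import *
def mk(x,y,th,xb,yb):
    R=np.array([[np.cos(th),-np.sin(th)],[np.sin(th),np.cos(th)]])
    W=lambda a,b,z: np.array([*(np.array([x,y])+R@[a,b]),z])
    A=[];B=[]
    for sy in(-.045,.045):
        for e in(-.008,.008):
            A.append((W(xb-.022,yb+sy+e,.07),W(xb+.022,yb+sy+e,.07)))
        for sx in(-1,1):
            A.append((W(xb+sx*.022,yb+sy-.008,.07),W(xb+sx*.022,yb+sy+.008,.07)))
            B.append((W(xb+sx*.028,yb+sy-.008,.096),W(xb+sx*.028,yb+sy+.008,.096)))
            for e in(-.008,.008): B.append((W(xb+sx*.022,yb+sy+e,.07),W(xb+sx*.028,yb+sy+e,.096)))
    for sy in (-1,1): B.append((W(xb-.03,yb+sy*.069,.092),W(xb+.03,yb+sy*.069,.092)))
    return A,B
A,B=mk(.5385,.282,.19,.042,.059)
for t,o,c,s in(('top3','t3p',(102,138,162,170),13),('side3','s3p',(240,125,290,160),14)):
    f=load(t); crop(t,o,c,s); im=cv2.imread('pics/%s.png'%o); im2=im.copy()
    draw(im2,f,A,np.array(c[:2]),s); draw(im2,f,B,np.array(c[:2]),s,(0,200,0))
    cv2.imwrite('pics/%s.png'%o,np.vstack([im,im2])[:, :] if t=='xx' else im2); cv2.imwrite('pics/%sr.png'%o,im)
E
```

```text
(no output)
```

View pics/t3p.png

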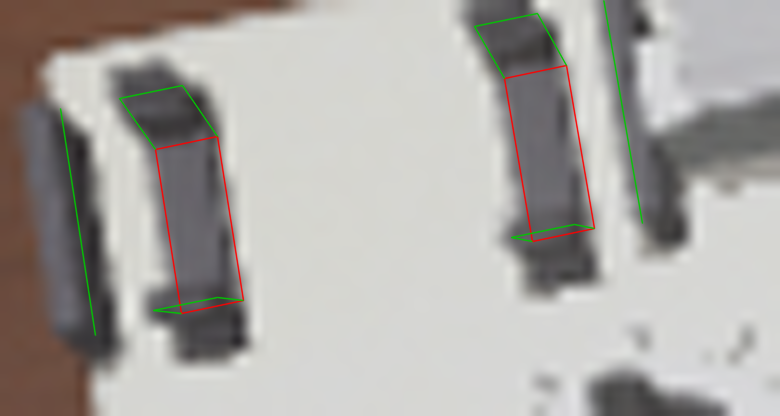

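View pics/s3p.png

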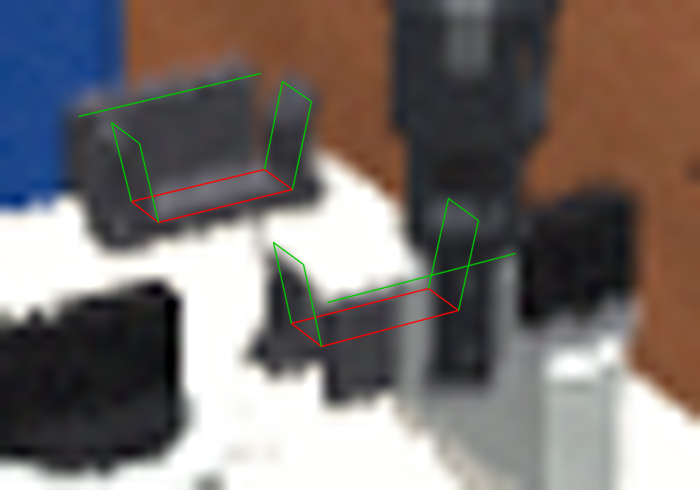

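View pics/s3pr.png

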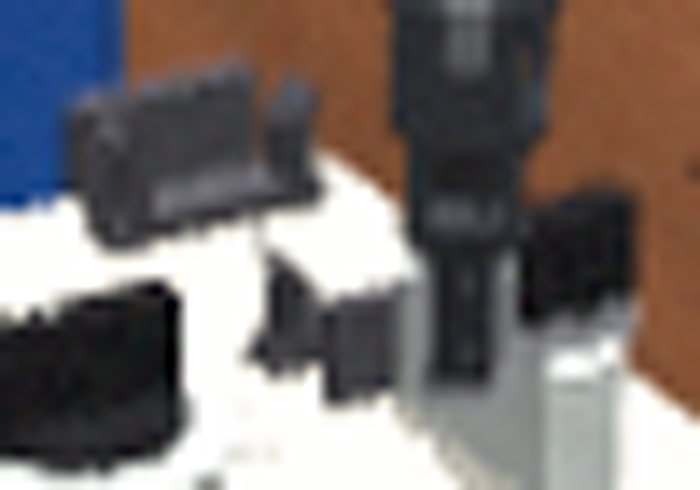

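Emit:
arm_command([
  [[0, -0.2, 4, 0, 0], [0, -0.5, 8, 0, 0], [0, -0.9, 12, 0, 0], [0, -1.3, 16, 0, 0], [0, -1.6, 20, 0, 0], [0, -1.8, 23.9, 0, 0.01], [0, -1.8, 23.9, -3, 0.01], [0, -1.8, 23.9, -6, 0.01], [0, -1.8, 23.9, -8, 0.01], [0, -1.8, 23.9, -8, 0.01], [0, -1.8, 23.9, -8, 0.01]],
])

```text
time_s: 14.88
position: [0.4701, -0.0614, 0.0928]
eef_rot: [0.631, 0.776, -0.001, -0.002]
force: [0.4, 0.5, -0.2]
gripper_width: 0.0855
```

```bash
python3 - <<'E'
from h import *
s=state()
print({k:np.round(s[k],4) for k in ('time_s','position','force','torque')}, 2*np.arctan2(s['eef_rot'][1],s['eef_rot'][0]))
E
```

```text
{'time_s': np.float64(14.8833), 'position': array([ 0.4701, -0.0614,  0.0928]), 'force': array([ 0.361 ,  0.4524, -0.1619]), 'torque': array([ 0.0453,  0.0016, -0.0077])} 1.7755928955069287
```

Emit:
arm_command([
  [[0, 0.2, -0.4, -1, 0], [0, 0.2, -0.4, -2, 0], [0, 0.2, -0.4, -2, 0], [0, 0.2, -0.4, -2, 0]],
])

```text
time_s: 15.22
position: [0.4735, -0.0672, 0.0736]
eef_rot: [0.632, 0.775, -0.0, -0.0]
force: [0.6, 0.8, -0.1]
gripper_width: 0.0855
```

```bash
python3 - <<'E'
from h import *
s=state()
print({k:np.round(s[k],4) for k in ('time_s','position','force','torque')}, 2*np.arctan2(s['eef_rot'][1],s['eef_rot'][0]))
E
```

```text
{'time_s': np.float64(15.2167), 'position': array([ 0.4735, -0.0672,  0.0736]), 'force': array([ 0.557 ,  0.8054, -0.0502]), 'torque': array([ 0.0199, -0.0017, -0.0312])} 1.7731507139984595
```

Emit:
arm_command([
  [[0, -0.15, 0.2, -2, -0.01], [0, -0.15, 0.2, -4, -0.01], [0, -0.15, 0.2, -5.3, -0.01], [0, -0.15, 0.2, -5.3, -0.01], [0, -0.15, 0.2, -5.3, -0.01], [0.4, -0.15, 0.2, -5.3, -0.01], [0.8, -0.15, 0.2, -5.3, -0.01], [0.8, -0.15, 0.2, -5.3, -0.01], [0.8, -0.15, 0.2, -5.3, -0.01], [0.8, -0.15, 0.2, -5.3, -0.01], [0.8, -0.15, 0.2, -5.3, -0.01]],
], force=40)

```text
time_s: 16.13
position: [0.4725, -0.0652, 0.0217]
eef_rot: [0.636, 0.772, 0.0, 0.0]
force: [-2.3, 0.2, 5.8]
gripper_width: 0.0375
```

```bash
python3 - <<'E'
from h import *
snap('side','sideB',(240,170,320,240),9);s=state()
print({k:np.round(s[k],4) for k in ('time_s','position','force','torque','gripper_width')}, 2*np.arctan2(s['eef_rot'][1],s['eef_rot'][0]))
E
```

```text
{'time_s': np.float64(16.1833), 'position': array([ 0.4725, -0.0652,  0.0217]), 'force': array([-2.0908, -0.0671,  6.3058]), 'torque': array([-0.0336,  0.3247,  0.0178]), 'gripper_width': np.float64(0.0374)} 1.764049787362921
```

View pics/sideB.png

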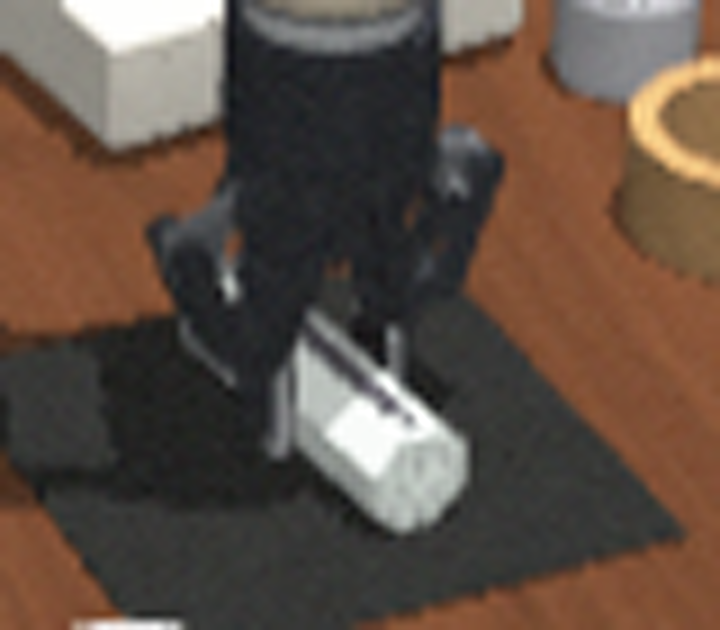

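Emit:
arm_command([
  [[0.8, 0, 0, 3, 0], [0.8, 0, 0, 7, 0], [0.8, 0, 0, 11, 0], [0.8, 0, 0, 15, 0], [0.8, 1, 3, 18, 0], [0.8, 2, 7, 18, 0], [0.8, 3, 11, 18, 0], [0.8, 4, 15, 18, 0], [0.8, 5, 19, 18, 0], [0.8, 6, 23, 18, 0], [0.8, 7, 27, 18, 0], [0.8, 8, 31, 18, 0], [0.8, 8.8, 35, 18, 0], [0.8, 9.4, 38.5, 18, 0], [0.8, 9.65, 41.4, 18, 0], [0.8, 9.65, 41.4, 18, 0], [0.8, 9.65, 41.4, 16, 0], [0.8, 9.65, 41.4, 14, 0], [0.8, 9.65, 41.4, 12, 0], [0.8, 9.65, 41.4, 12, 0]],
])

```text
time_s: 17.85
position: [0.5637, 0.3465, 0.1337]
eef_rot: [0.636, 0.772, -0.006, -0.003]
force: [-0.8, -1.3, -5.1]
gripper_width: 0.037
```

Emit:
arm_command([
  [[0.8, 0, 0, 0, 0], [0.8, 0, 0, 0, 0]],
])

```text
time_s: 18.02
position: [0.5688, 0.3489, 0.1409]
eef_rot: [0.636, 0.772, -0.0, -0.0]
force: [-0.4, 1.0, -3.6]
gripper_width: 0.0369
```

```bash
python3 - <<'E'
from h import *
snap('side','sideC',(215,95,305,175),8);s=state()
snap('top','topC',(98,120,202,206),7.5)
print({k:np.round(s[k],4) for k in ('time_s','position','force','torque','gripper_width')}, 2*np.arctan2(s['eef_rot'][1],s['eef_rot'][0]))
E
```

```text
{'time_s': np.float64(18.0667), 'position': array([0.5695, 0.3493, 0.142 ]), 'force': array([ 0.0938,  0.3752, -4.815 ]), 'torque': array([ 0.0177, -0.0031, -0.0046]), 'gripper_width': np.float64(0.0373)} 1.7635737584977236
```

View pics/sideC.png

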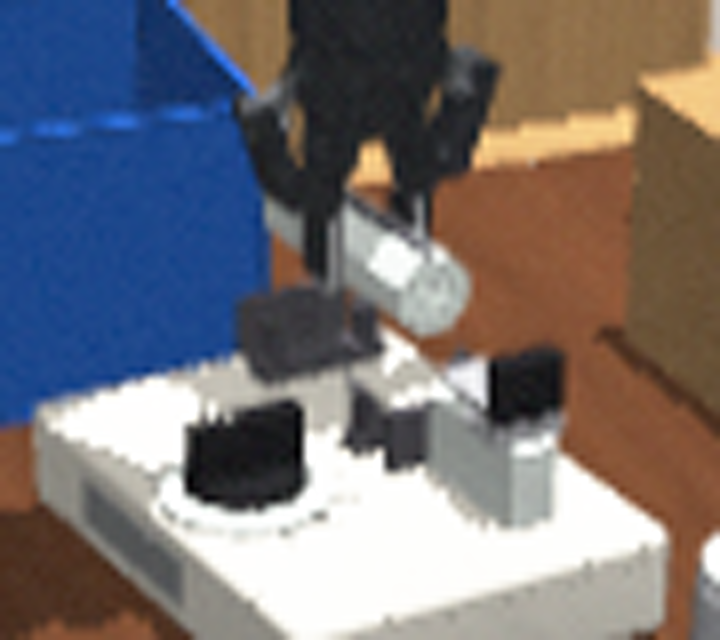

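View pics/topC.png

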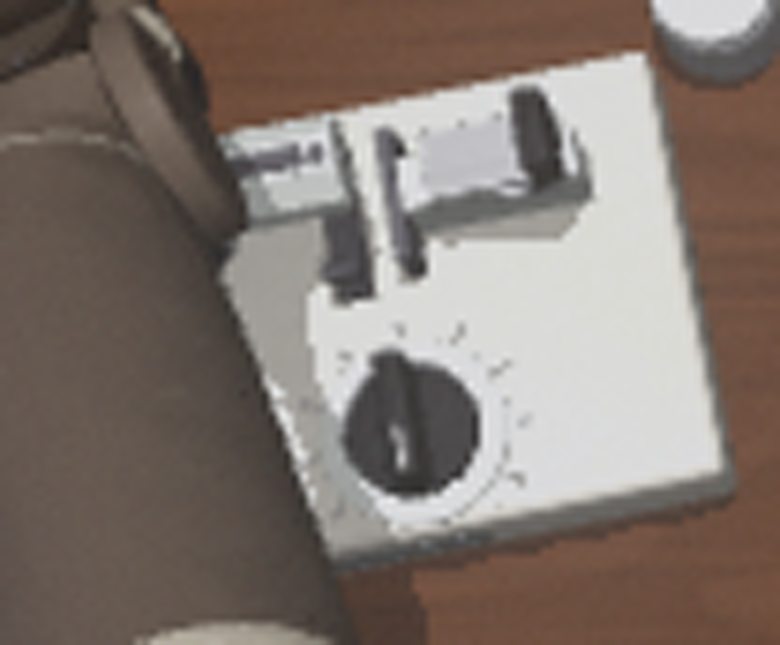

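```bash
python3 - <<'E'
from h import *
f=load('topC'); 
p=back(f,98+(313+.5)/7.5-.5,120+(152+.5)/7.5-.5,.1623)
th=.19;y=np.array([-np.sin(th),np.cos(th)]); x=np.array([np.cos(th),np.sin(th)])
bed=np.array([.5385,.282])+x*.042+y*.0595
d=p[:2]-bed; print(p,bed,d@x,d@y)
for t,o,c,s in(('topC','tcp',(98,120,162,170),12),('sideC','scp',(240,105,290,155),12)):
    f=load(t); crop(t,o,c,s); im=cv2.imread('pics/%s.png'%o)
    draw(im,f,octsegs(octa([.5695,.3493,.1433],1.7636,0)),np.array(c[:2]),s); cv2.imwrite('pics/%s.png'%o,im)
E
```

```text
[0.58145716 0.29537275 0.1623    ] [0.56850707 0.34836133] 0.002709679055732654 -0.05448074790773119
```

View pics/tcp.png

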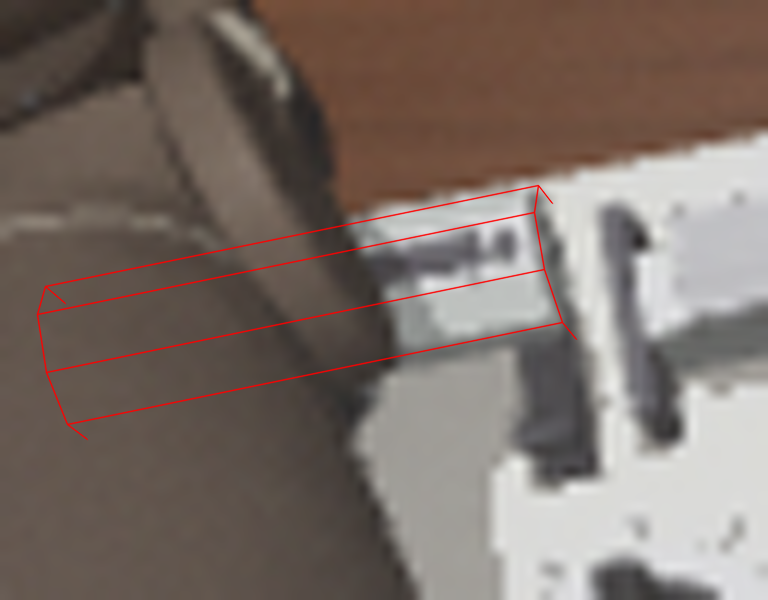

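View pics/scp.png

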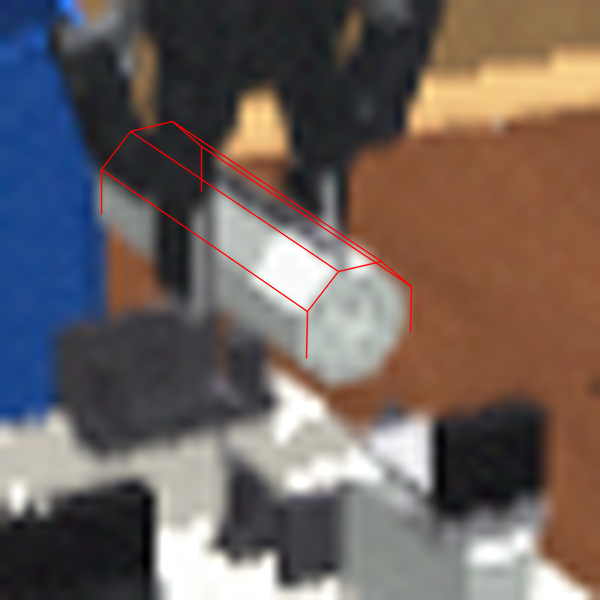

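Emit:
arm_command([
  [[0.8, 0, -0.1, -1, 0], [0.8, 0, -0.1, -2, 0], [0.8, 0, -0.1, -2.6, 0], [0.8, 0, -0.1, -2.6, 0], [0.8, 0, -0.1, -2.6, 0]],
])

```text
time_s: 18.53
position: [0.5678, 0.3475, 0.1134]
eef_rot: [0.636, 0.772, -0.001, -0.001]
force: [0.5, -0.5, -3.5]
gripper_width: 0.0375
```

```bash
python3 - <<'E'
from h import *
snap('side','sideD',(240,115,300,165),12);s=state()
snap('top','topD',(98,120,162,170),12)
print({k:np.round(s[k],4) for k in ('time_s','position','force','torque','gripper_width')}, 2*np.arctan2(s['eef_rot'][1],s['eef_rot'][0]))
E
```

```text
{'time_s': np.float64(18.5833), 'position': array([0.5684, 0.3479, 0.1141]), 'force': array([ 0.4959,  0.3045, -3.8733]), 'torque': array([-0.0372, -0.0158,  0.0496]), 'gripper_width': np.float64(0.0375)} 1.7638055756379427
```

View pics/sideD.png

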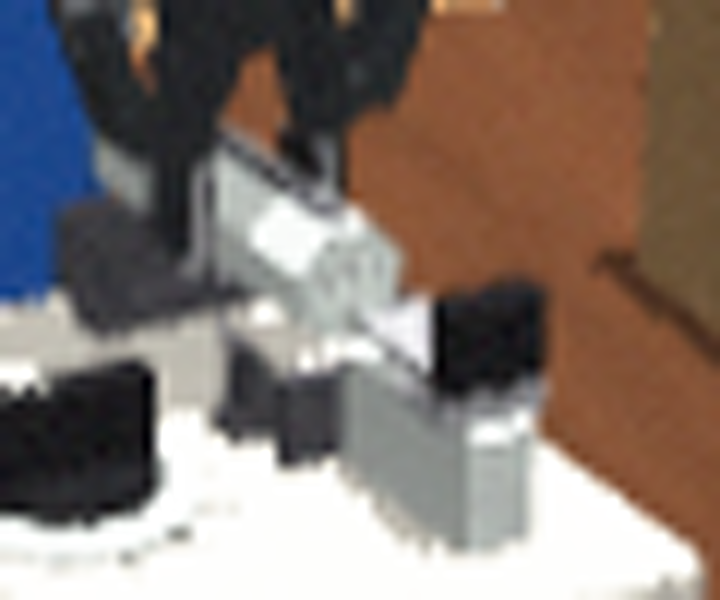

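View pics/topD.png

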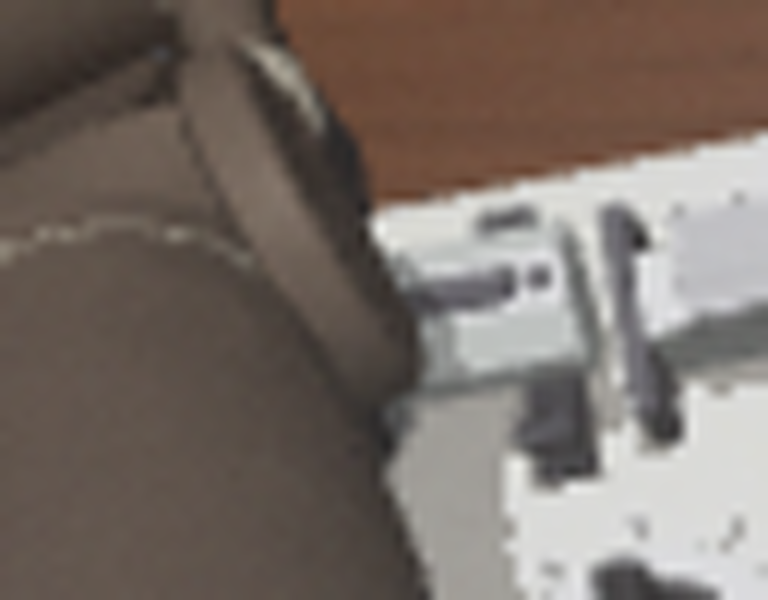

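```bash
python3 - <<'E'
from h import *
f=load('topD'); 
p=back(f,98+(539+.5)/12-.5,120+(277+.5)/12-.5,.1144+.02)
th=.19;y=np.array([-np.sin(th),np.cos(th)]); x=np.array([np.cos(th),np.sin(th)])
bed=np.array([.5385,.282])+x*.042+y*.0595
d=p[:2]-bed; print(d@x,d@y+.0585)
E
```

```text
0.0013825535162699915 0.0012188485411597574
```

Emit:
arm_command([
  [[0.8, 0, 0, -0.4, 0], [0.8, 0, 0, -0.8, 0], [0.8, 0, 0, -1.2, 0], [0.8, 0, 0, -1.6, 0], [0.8, 0, 0, -1.6, 0]],
])

```text
time_s: 19.05
position: [0.5678, 0.3475, 0.0973]
eef_rot: [0.636, 0.772, -0.001, -0.0]
force: [-0.1, 0.6, -5.7]
gripper_width: 0.0373
```

Emit:
arm_command([
  [[0.8, 0, 0, -0.3, 0], [0.8, 0, 0, -0.6, 0], [0.8, 0, 0, -0.9, 0], [0.8, 0, 0, -0.9, 0]],
])

```text
time_s: 19.38
position: [0.5682, 0.3477, 0.0889]
eef_rot: [0.636, 0.772, -0.001, -0.0]
force: [-0.1, -0.4, -4.0]
gripper_width: 0.0373
```

Emit:
arm_command([
  [[0.8, 0, 0, -0.1, 0], [0.8, 0, 0, -0.2, 0], [0.8, 0, 0, -0.2, 0]],
])

```text
time_s: 19.63
position: [0.5689, 0.3481, 0.088]
eef_rot: [0.636, 0.772, 0.0, 0.0]
force: [0.2, -0.1, -3.7]
gripper_width: 0.0374
```

```bash
python3 - <<'E'
from h import *
snap('side','sideE',(240,115,300,165),12);s=state()
print({k:np.round(s[k],4) for k in ('time_s','position','force','torque','gripper_width')}, 2*np.arctan2(s['eef_rot'][1],s['eef_rot'][0]))
E
```

```text
{'time_s': np.float64(19.6833), 'position': array([0.5689, 0.3481, 0.0879]), 'force': array([ 0.4916, -0.3494, -4.7377]), 'torque': array([-0.0099,  0.0228,  0.0122]), 'gripper_width': np.float64(0.037)} 1.7637869122779763
```

View pics/sideE.png

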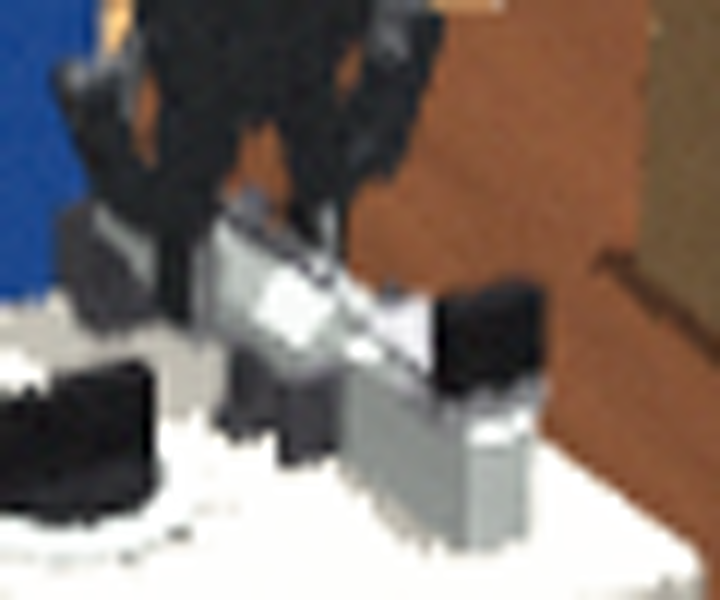

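Almost seated; a little lower until it carries load.

Emit:
arm_command([
  [[0.8, 0, 0, -0.05, 0], [0.8, 0, 0, -0.1, 0], [0.8, 0, 0, -0.1, 0]],
])

```text
time_s: 19.93
position: [0.5689, 0.3481, 0.0878]
eef_rot: [0.636, 0.772, 0.0, 0.0]
force: [-3.1, -2.1, 1.2]
gripper_width: 0.0371
```

Emit:
arm_command([
  [[0, 0, 0, 0, 0], [0, 0, 0, 0, 0], [0, 0, 0, 0, 0], [0, 0, 0, 0, 0], [0, 0, 0, 1, 0], [0, 0, 0, 4, 0], [0, 0, 0, 8, 0], [0, 0, 0, 12, 0], [0, 0, -4, 12, 0], [0, 0, -8, 12, 0], [0, -2, -12, 12, 0], [0, -4, -16, 12, 0], [0, -4, -20, 12, 0], [0, -4, -24, 12, 0], [0, -4, -26, 12, 0]],
])

```text
time_s: 21.18
position: [0.5281, 0.0845, 0.2078]
eef_rot: [0.636, 0.771, -0.0, 0.001]
force: [0.2, -0.3, 0.3]
gripper_width: 0.0855
```

```bash
python3 - <<'E'
from h import *
snap('side','sideF',(240,115,300,165),12);s=state()
snap('top','topF',(98,120,182,180),9)
print({k:np.round(s[k],4) for k in ('time_s','position','force','torque','gripper_width')}, 2*np.arctan2(s['eef_rot'][1],s['eef_rot'][0]))
E
```

```text
{'time_s': np.float64(21.2333), 'position': array([0.5285, 0.082 , 0.2078]), 'force': array([-0.4959, -1.9949, -0.7118]), 'torque': array([-0.0486,  0.0076, -0.0159]), 'gripper_width': np.float64(0.0853)} 1.7606330850386367
```

View pics/sideF.png

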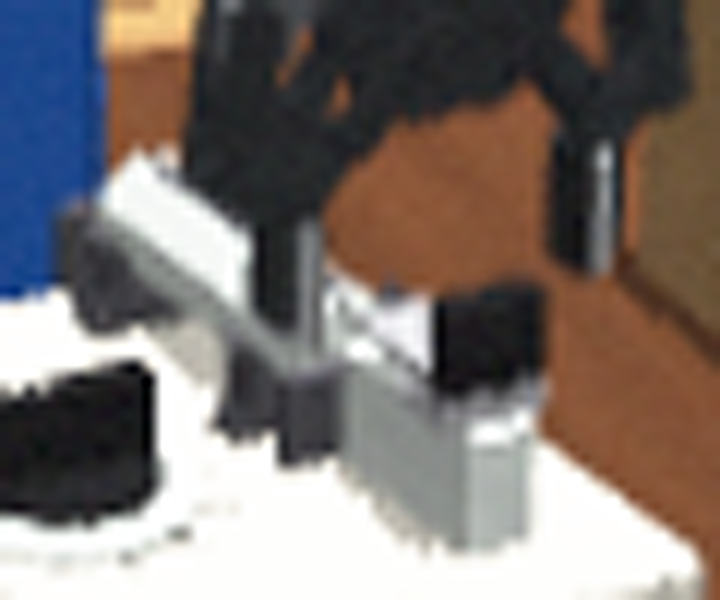

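View pics/topF.png

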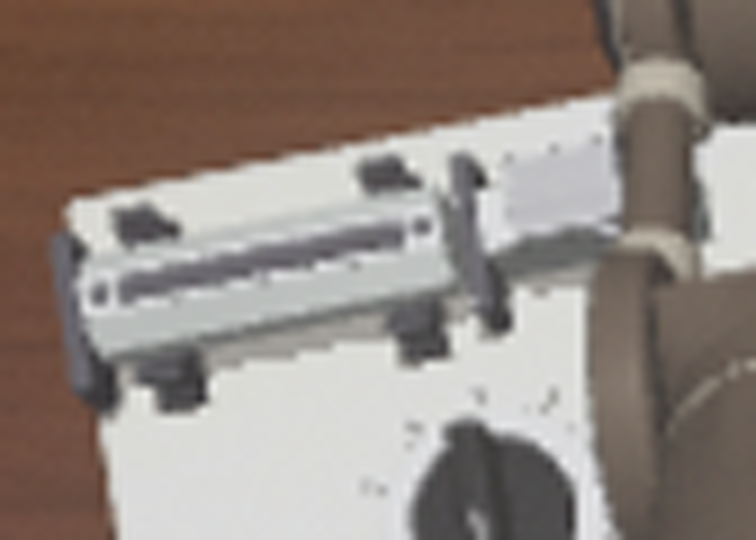

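Emit:
arm_command([
  [[0.5, 2, 2.5, 0, 0], [1, 4, 5, 0, 0], [1, 6, 7.5, 0, 0], [1, 7.3, 9.7, 0, 0], [1, 7.3, 9.7, 0, 0], [1, 7.3, 9.7, -2, 0], [1, 7.3, 9.7, -4.5, 0], [1, 7.3, 9.7, -4.5, 0], [1, 7.3, 9.7, -4.5, 0]],
])

```text
time_s: 22.03
position: [0.5997, 0.1852, 0.1603]
eef_rot: [0.635, 0.772, -0.002, -0.001]
force: [0.1, -0.1, -0.4]
gripper_width: 0.0001
```

```bash
python3 - <<'E'
from h import *
f=load('topF')
p,q=[back(f,98+(a+.5)/9-.5,120+(b+.5)/9-.5,.108) for a,b in((98,293),(421,227))]
th=.19;y=np.array([-np.sin(th),np.cos(th)]); x=np.array([np.cos(th),np.sin(th)])
bed=np.array([.5385,.282])+x*.042+y*.0595
d=(p+q)[:2]/2-bed; e=p-q; print('bar-bed',d@x,d@y,np.arctan2(e[1],e[0])-np.pi/2)
snap('side','sideG',(240,115,320,175),10);s=state()
print({k:np.round(s[k],4) for k in ('time_s','position','force','torque','gripper_width')}, 2*np.arctan2(s['eef_rot'][1],s['eef_rot'][0]))
E
```

```text
bar-bed 0.002016230475107587 0.001474699556805364 0.1914364106428008
{'time_s': np.float64(22.0833), 'position': array([0.6012, 0.1853, 0.1619]), 'force': array([ 0.7804, -0.2013,  0.6492]), 'torque': array([ 0.0022, -0.031 ,  0.0173]), 'gripper_width': np.float64(-0.0002)} 1.7641252083038792
```

View pics/sideG.png

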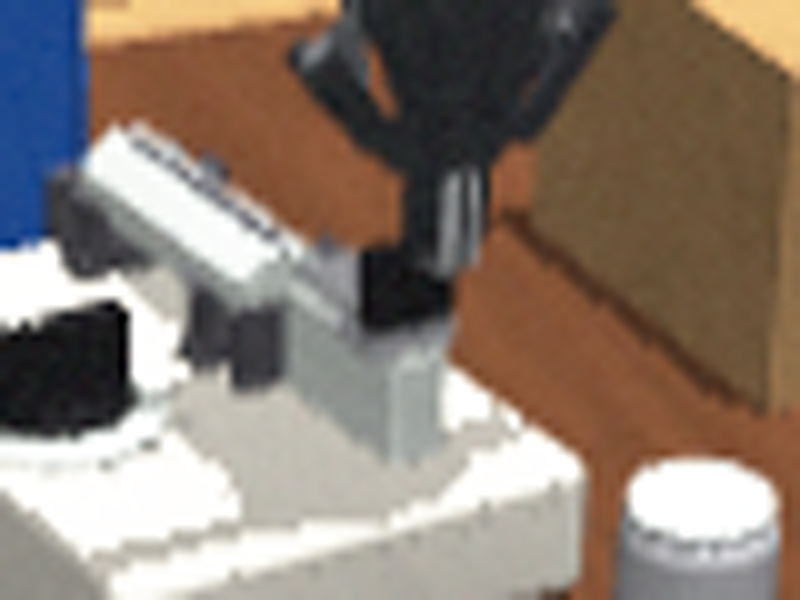

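Emit:
arm_command([
  [[1, 0.25, -1, 0, 0], [1, 0.25, -1, -1.2, 0], [1, 0.25, -1, -2.5, 0], [1, 0.25, -1, -2.5, 0], [1, 0.25, -1, -2.5, 0]],
])

```text
time_s: 22.5
position: [0.6029, 0.1745, 0.1351]
eef_rot: [0.636, 0.772, -0.001, -0.001]
force: [-0.2, -0.1, 0.3]
gripper_width: -0.0002
```

```bash
python3 - <<'E'
from h import *
snap('side','sideH',(240,115,320,175),10);s=state()
snap('top','topH',(130,120,200,180),10)
print({k:np.round(s[k],4) for k in ('time_s','position','force','torque','gripper_width')})
E
```

```text
{'time_s': np.float64(22.55), 'position': array([0.6036, 0.1748, 0.1359]), 'force': array([ 0.543 , -0.5618,  0.1769]), 'torque': array([0.0245, 0.0242, 0.0189]), 'gripper_width': np.float64(0.0)}
```

View pics/sideH.png

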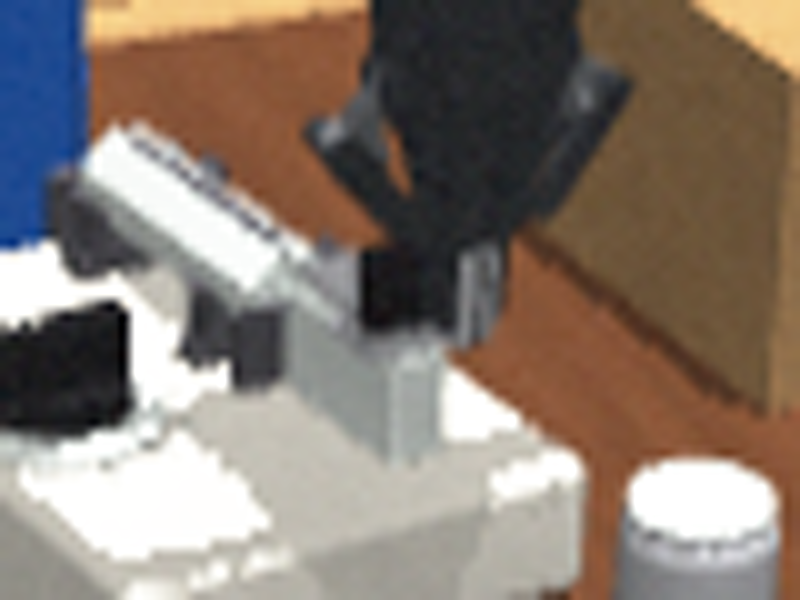

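View pics/topH.png

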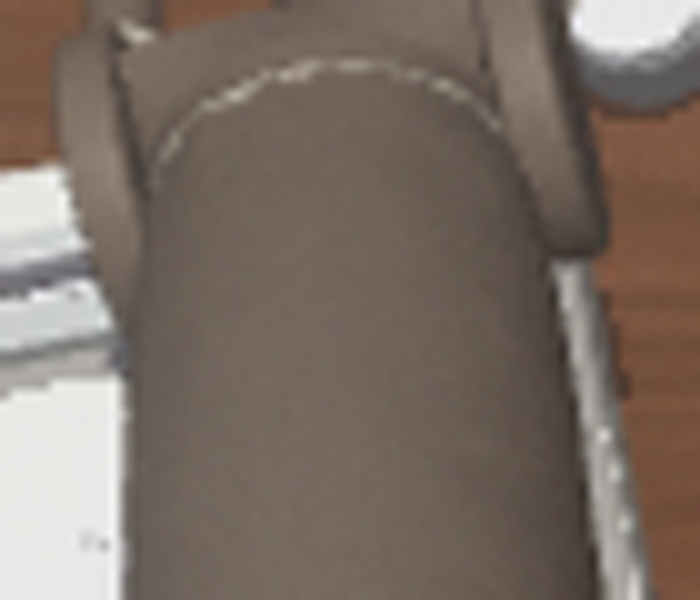

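Emit:
arm_command([
  [[1, -0.1, 0.5, 0, 0], [1, -0.19, 1, 0, 0], [1, -0.29, 1.5, 0, 0], [1, -0.38, 2, 0, 0], [1, -0.48, 2.5, 0, 0], [1, -0.58, 3, 0, 0], [1, -0.67, 3.5, 0, 0], [1, -0.77, 4, 0, 0], [1, -0.87, 4.5, 0, 0], [1, -0.93, 4.8, 0, 0], [1, -0.93, 4.8, 0, 0]],
])

```text
time_s: 23.52
position: [0.5947, 0.2241, 0.1368]
eef_rot: [0.636, 0.772, 0.0, -0.0]
force: [0.1, -0.4, 0.9]
gripper_width: 0.0002
```

Emit:
arm_command([
  [[1, -0.04, 0.2, 0, 0], [1, -0.08, 0.4, 0, 0], [1, -0.12, 0.6, 0, 0], [1, -0.12, 0.6, 0, 0]],
])

```text
time_s: 23.85
position: [0.5935, 0.2292, 0.1365]
eef_rot: [0.636, 0.772, -0.0, -0.0]
force: [0.6, -0.7, 0.0]
gripper_width: -0.0002
```

```bash
python3 - <<'E'
from h import *
snap('side','sideI',(240,115,320,175),10);s=state()
print({k:np.round(s[k],4) for k in ('time_s','position','force','torque','gripper_width')})
E
```

```text
{'time_s': np.float64(23.9), 'position': array([0.5935, 0.2292, 0.1366]), 'force': array([ 0.3955, -0.5994, -0.4651]), 'torque': array([-0.138 , -0.0923, -0.0356]), 'gripper_width': np.float64(-0.0)}
```

View pics/sideI.png

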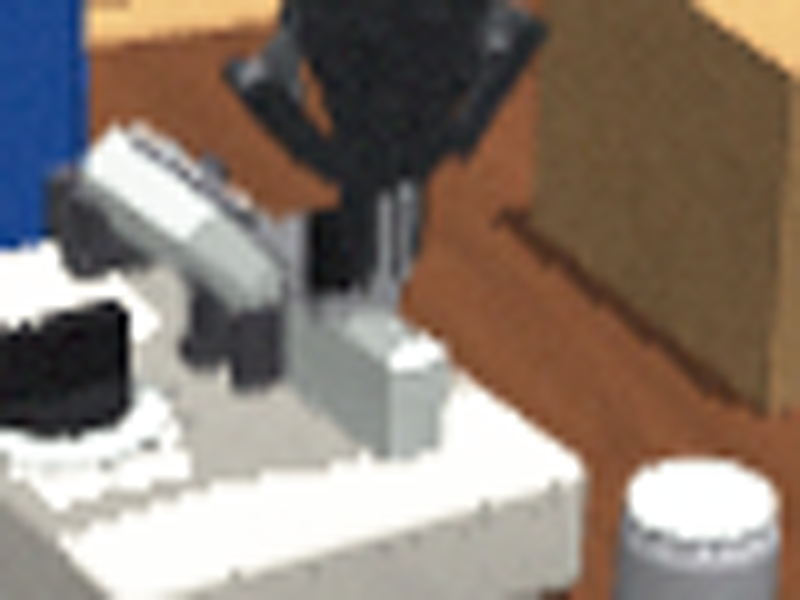

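Emit:
arm_command([
  [[1, -0.04, 0.2, 0, 0], [1, -0.08, 0.4, 0, 0], [1, -0.1, 0.5, 0, 0], [1, -0.1, 0.5, 0, 0]],
])

```text
time_s: 24.23
position: [0.5925, 0.2342, 0.1366]
eef_rot: [0.636, 0.772, -0.0, -0.0]
force: [0.9, -1.6, -0.5]
gripper_width: 0.0003
```

Emit:
arm_command([
  [[1, -0.04, 0.2, 0, 0], [1, -0.08, 0.4, 0, 0], [1, -0.1, 0.5, 0, 0], [1, -0.1, 0.5, 0, 0]],
])

```text
time_s: 24.57
position: [0.5924, 0.2349, 0.1367]
eef_rot: [0.635, 0.772, -0.003, 0.003]
force: [2.1, -12.1, 1.0]
gripper_width: 0.0001
```

Emit:
arm_command([
  [[1, -0.04, 0.2, 0, 0], [1, -0.04, 0.2, 0, 0]],
])

```text
time_s: 24.73
position: [0.5924, 0.235, 0.1367]
eef_rot: [0.635, 0.773, -0.004, 0.004]
force: [3.0, -16.1, 2.1]
gripper_width: -0.0003
```

Emit:
arm_command([
  [[1, 0.1, -0.6, 0, 0], [1, 0.5, -2.5, 0, 0], [1, 0.7, -4, 0, 0], [1, 0.7, -5, 3, 0], [1, 0.7, -7, 7, 0], [1, 0, -11, 10, 0], [1, -2, -15, 10, 0], [1, -4, -19, 10, 0], [1, -5, -23, 10, 0], [1, -6, -27, 10, 0], [1, -7, -31, 10, 0], [1, -7, -35, 10, 0], [1, -7, -35, 10, 0]],
])

```text
time_s: 25.82
position: [0.5204, -0.1136, 0.2372]
eef_rot: [0.637, 0.771, -0.0, 0.001]
force: [1.1, -0.5, 0.8]
gripper_width: 0.0001
```

```bash
python3 - <<'E'
from h import *
snap('side','sideJ',(200,105,320,185),6.6);s=state()
snap('top','topJ',(98,120,202,206),7.5)
print({k:np.round(s[k],4) for k in ('time_s','position','force','torque','gripper_width')})
E
```

```text
{'time_s': np.float64(25.8667), 'position': array([ 0.5208, -0.1136,  0.2372]), 'force': array([-0.1592, -1.7173, -0.2117]), 'torque': array([-0.0683, -0.031 , -0.0166]), 'gripper_width': np.float64(-0.0001)}
```

View pics/sideJ.png

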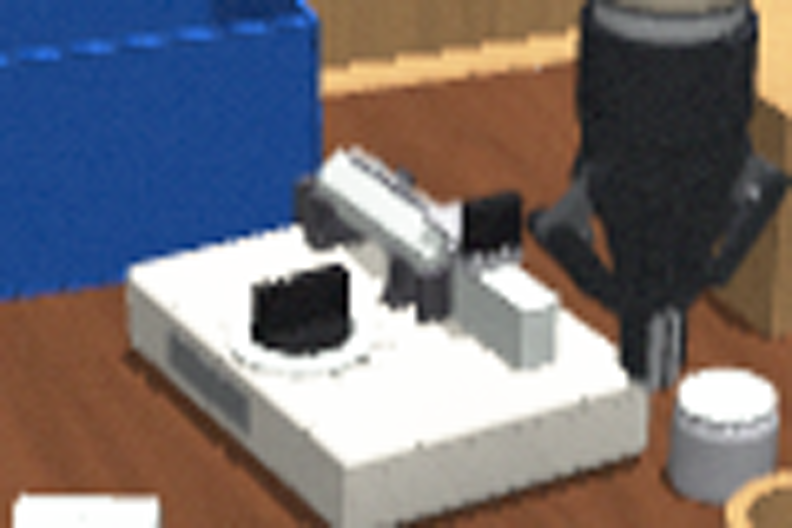

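View pics/topJ.png

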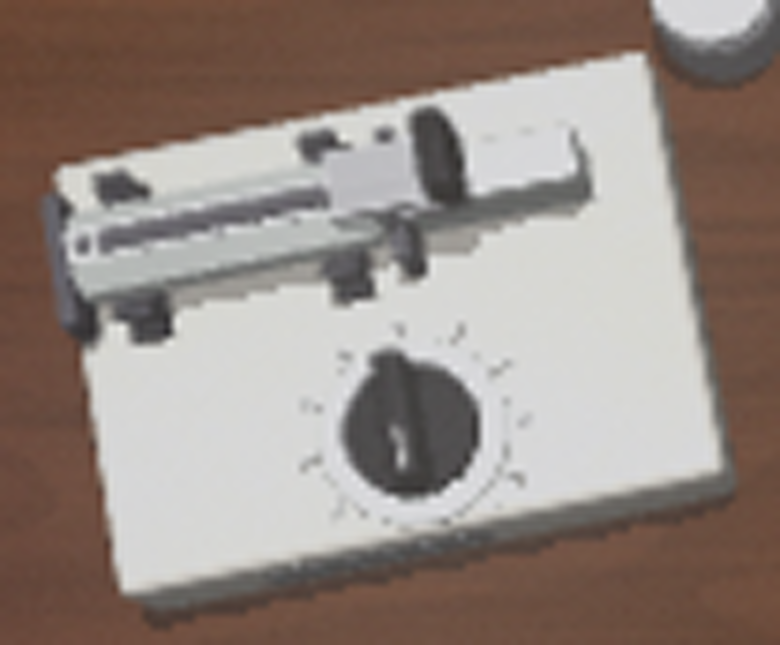

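```bash
python3 - <<'E'
from h import *
f=load('topJ')
th=.19;y=np.array([-np.sin(th),np.cos(th)]); x=np.array([np.cos(th),np.sin(th)])
O=np.array([.5385,.282])
for t,p in(('topJ',(437,155)),('top3',(530,135))):
    q=back(load(t),98+(p[0]+.5)/7.5-.5,120+(p[1]+.5)/7.5-.5,.14)[:2]-O; print(t,q@x,q@y)
g=load('sideJ'); a=np.hstack([f['color'],g['color']]); cv2.imwrite('pics/fin.png',cv2.resize(a,(800,300)))
d=cv2.absdiff(load('top0')['color'],f['color']).max(2); cv2.imwrite('pics/diff.png',d)
E
```

```text
topJ 0.04041513093555531 -0.04148079552832978
top3 0.040912993440448665 -0.08135082157129647
```

View pics/diff.png

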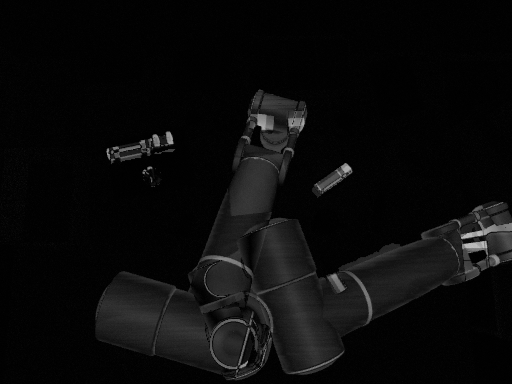

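```bash
python3 - <<'E'
from h import *
print(close_job())
E
```

```text
the job is handed in; nothing more can be done
None
```

The job is handed in at about 26 s on the robot's clock, with all four steps carried out. `close_job()` returned no verdict.

- **Dial:** I turned it anticlockwise until the stop answered with about 0.76 N m. In the last top view its pointer still faces the robot.
- **Mat:** I laid the bar on the mat and rolled it one flat over. After I let go, the top view showed the groove facing up.
- **Bed:** I gripped the bar again and lowered it into the bed with the groove up. The top view put its middle about 2 mm off the bed's centre in x and 1.5 mm in y, with its line within 0.01 rad of the bed's. It did not move visibly when the keeper closed.
- **Keeper:** I pushed it until it came up hard against its stop, at about 16 N with no further travel. The tongue is over the bar's end. The camera showed about 40 mm of travel, but the keeper started somewhere between 0 and 8 mm, so the image alone does not prove the 41 mm. That step rests on the hard stop.
- **Bystanders:** A before-and-after comparison of the top view showed changes only at the rest, the bar, the dial, the keeper and the arm. One of the soap packs lay behind the arm in the last picture, so I could not check it there. The arm stands clear of everything.

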